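# Shut and latch the drop-front field kit case

### The arm

A 6-joint arm with a two-finger parallel gripper is mounted at the origin on the work surface. World frame = base frame: x ahead of the robot, y to its left, z up, the work surface at z = 0. Lengths are in mm, angles in rad, forces in N, time in s.
With the tool pointing down it reaches from about 375 to 975 mm from the base axis. Payload 3.8 kg.
Tool frame: the origin (TCP) lies midway between the tips of the shut fingers; the grasp point (between the pads) lies 19 mm behind it; z points along the fingers, y is the direction in which the jaws open and shut (so a half turn about z gives the same grasp; the last joint's range is limited). The gripper opens to 88 mm and grips with 3 to 60 N. Pads are 18 mm wide; open, the fingers measure 123 mm over their backs; the gripper's body (75 mm by 187 mm) begins 45 mm behind the grasp point.
Start: joints at [-1.157, 0.264, 1.604, -0, 1.274, -0.037], TCP at [294.082, -607.564, 200.506] pointing down, gripper open.
Joint ranges: [-2.63, 2.63], [-0.94, 2.18], [0.31, 2.57], [-1.31, 4.45], [0, 2.66], [-2.55, 2.55]. Speed limits (rad/s): [2.57, 2.57, 3.14, 3.14, 3.14, 3.14].

### API

Orientations are given as a unit quaternion [x, y, z, w].
In Python, from bench import status, cams, order, boxes_of gives the robot as it stands.
- The arm moves only by the shell command python3 -m pendant 'ROWS' [FORCE]. ROWS is JSON, a list of rows, each a list of 7 numbers: the shift along the tool's x, y, z each as a share of 0.25 m, from -1 to 1, then the turn, a rotation vector about the tool's x, y, z each as a share of 2 pi rad, from -1 to 1, then the closure, from -1 (fully open) to 1 (shut). In form: [[dx, dy, dz, ax, ay, az, fingers], ...]. A call has 1 to 20 rows; each row shifts and turns the pose as measured when the row begins, along the tool's axes as they then stand; what a row does not reach is not made up. A row lasts 1/8 s, in which the tool goes at most 62.5 mm and 10.7 degrees, less where a joint would pass 70% of its speed; a pose out of reach is approached as far as the arm can. A call with a number of a shift or a turn outside -1 to 1 is refused whole. A call with a gripper value outside its range is refused whole. The fingers move at their own pace and stop on an object; FORCE is the grip in N (left out, the last holds). Time passes only in rows, so rows that do not move let the fingers close. It gives the time, the measured TCP pose, the force and the opening at its end, in the units of the state.
- status.observe(): the state, without advancing time (a new reading comes with each control period).
- cams.capture(name): name is "side" or "top" or "wrist"; returns a dict with "image" (384x512x3 uint8, red, green, blue), "depth" (384x512 float32, mm along the optical axis (not along the pixel's ray), 0 where there is no reading), "fx", "fy", "cx", "cy" (pixels), "D" ([k1, k2, p1, p2, k3] as OpenCV has them; the pictures are not rectified), "rvec" (rotation vector, rad) and "tvec" (3), from world to camera coordinates, as OpenCV has them; the wrist camera has in their place "hand_eye" (4x4, takes a point from camera to tool coordinates, whose origin is the TCP and whose axes are the flange's). Camera axes: x right, y down, z forward; pixel columns grow to the right and rows downward; lengths in mm; the calibration is good to about 2 mm. A picture is of the moment at which its call begins: read the wrist's pose just before it.
- order.sign_off(): hands the job in, once; it reports no verdict.
Trained networks look in the newest picture that a camera, given by its name, has taken for a name from the list of things; names that differ only in an ending like _2 or _b are one class to them, and where a whole thing is asked for, a point or a joint stands for the part that bears it (a point fixed in the world has none). Each returns a list of dicts, best first, with "p" (0 to 1); they miss things now and then, are a little off and sometimes report something else, mostly with a low value. They report only what shows in the picture. A call takes as long as a camera call.
- boxes_of(camera, label): "box" ([centre column, centre row, width, height] in pixels, round what is visible of it).
The state is a dict: "time": time; "joint_pos": joint angles; "dq": joint speeds; "joint_efforts": joint torques, N m; "tcp_pos": TCP position; "orientation": TCP orientation; "contact_force": force on the tool from outside, world axes, zero at the start; "moment": the same for the moment, N m; "gripper_width": finger opening in mm.
Only numpy, scipy, OpenCV 4.12 (cv2) and the standard library are available. Lean on these libraries where they do the work, as an engineer would, in place of code of your own. Each camera call takes 0.05 s, during which the arm holds its last target.

### The job

Make the drop-front field kit case ready to carry: swing its door up against the seal, hook the wire loop over the keeper on the door's top edge and draw it snug under the keeper's nose without forcing it, then press the orange lever down over centre until it lies flat. Push and pull gently by feel, and leave the bottles, dishes, well plate and scissors where they are.

Things in the scene. Friction and masses are not known exactly. Their poses are not given: they have to be found in the camera images.
- case: Dark grey drop-front kit case, 300 wide, 190 deep, 160 high, door towards the robot; it stands firmly and does not shift. Origin: centre of its underside. Axes, also those of latch_pivot: x from the door to the back, y along the width, z up. Its flat top is clear for 100 mm behind the latch and 100 mm to either side.
- latch_pivot (a point): The lever's pivot, in the middle of the case's width, 15 mm above its top face and 44 mm from the case's centre towards the door.
- door: Drop-front door, 36 thick, 300 wide, 150 high, hinged along its foot; origin on the hinge, 18 mm in front (-x) of latch_pivot and 165 below, z up the door's back face. It starts ajar, leaning 0.15 to 0.35 rad to the robot; its stiff hinge keeps it where it is left. 4 to 8 N at its top edge swing it shut; it then meets a sponge seal that yields 1 mm there per 21 N.
- door_edge (a point): Middle of the door's top edge on the robot's side. With the door just touching the seal it lies 54 mm in front (-x) of latch_pivot and 15 mm below it; when the latch holds the door tight, 2 to 3 mm nearer. The keeper's front plate, 26 wide, stands 2 mm proud of the door below this point: push beside it.
- keeper_mount (a point): Point on the door's top below the bar's seat: 38 mm in front (-x) of latch_pivot with the door on the seal. The steel keeper, 16 wide, has a level foot from the door's front edge to 14 mm behind this point, usually 10 above the door; on it a post, front face 3.5 behind this point, with a nose 2 mm forward, underside 8.5 above the foot. Its slots let it sit up to 5.5 higher or lower; not measured.
- lever: Orange lever, 22 wide, 53 long; origin at its pivot, x to its free end, z out of its outer face. Flat (shut) it points to the back (+x). It starts 1.25 to 1.55 rad from flat, moves freely to 2.3 rad and stays where left. The loop hangs on it 12 mm from the pivot, so it turns when the bar is moved. With the loop hooked, its end takes up to 9 N until it goes over centre, 3 to 14 mm above flat.
- lever_tip (a point): Point on the lever's outer face, 40 mm from the pivot. With the lever flat it lies 40 mm behind (+x) latch_pivot and 4.5 mm above it.
- loop: Wire loop, legs 47 long, hung on the lever: origin at that joint, -x to its bar. It starts raised 0.35 to 1 rad above level, pointing over the door, and stays where left (1 to 2 N at the bar move it and the lever). Seated, the bar lies on the keeper's foot, against the front of the post, under the nose. A bar left 2 mm short of the post slips off when the lever is pressed.
- loop_bar (a point): Middle of the loop's cross bar (7 thick, along y), which ends in two steel balls of 12 diameter, 50 mm over both: take it from above, fingers outside the balls. Seated, with the door on the seal, it is 38 mm in front (-x) of latch_pivot and usually 1.5 below it (more or less by the keeper's setting). It can reach 36 to 59 mm from latch_pivot. Over 15 N against the keeper by hand is forcing it.
- amber_bottle: Amber dropper bottle, 33 diameter, 116 high, beside the case; origin at the centre of its underside. Not to be disturbed.
- blue_bottle: Blue dropper bottle, same size, beside the case. Not to be disturbed.
- clear_bottle: Pale dropper bottle, same size, beside the case. Not to be disturbed.
- boat_a: White square weighing dish, 85 wide, 22 high. Not to be disturbed.
- boat_b: White square weighing dish, 85 wide, 22 high. Not to be disturbed.
- well_plate: Pale 24-well plate, 128 by 86 by 13. Not to be disturbed.
- scissors: Blue-handled scissors, 165 long, lying flat. Not to be disturbed.

How it is judged (in metres and radians):
On the way, in this order (a step that is already met when the one before it is completed fails the run):
1. the door is swung up to its seal (within 4 mm at the top edge) (x of door_edge in the frame of latch_pivot above -0.058 m), for 0.2 s.
2. the loop's bar is down on the keeper's foot and drawn back towards the post, with the lever still up (x of loop_bar in the frame of latch_pivot between -0.0405 and -0.033 m and z of loop_bar in the frame of latch_pivot below 0.0048 m and z of lever_tip in the frame of latch_pivot above 0.022 m), for 0.1 s.
At the end, for the whole second after the job is handed in: The lever lies flat (its tip within 1.7 mm of shut), the loop is hooked on the keeper and under tension (over 4 N), and it holds the door drawn onto the seal by at least 1 mm at the top edge (x of door_edge in the frame of latch_pivot above -0.053 m and z of lever_tip in the frame of latch_pivot below 0.0062 m and x of lever_tip in the frame of latch_pivot above 0.03 m and contact force between loop and door above 4 N); the robot touches nothing.
It fails at once if the loop is forced against the keeper or the door with over 18 N while the fingers are on the loop (contact force between loop and door above 18 N and contact force between the fingers and loop above 0.5 N).
It fails at once if the lever is pressed with over 30 N (contact force between the fingers and lever above 30 N and contact force between the fingers and loop below 0.5 N).
It fails at once if the door is pushed with over 40 N (contact force between the fingers and door above 40 N).
It fails at once if a bottle, dish, the well plate or the scissors is moved over 20 mm (distance of any of amber_bottle, blue_bottle, clear_bottle, boat_a, boat_b, well_plate, scissors from where it was at the start of the episode above 0.02 m).
It also fails if it takes over 64 s, if anything falls off the work surface, if the arm or the gripper's body presses on something with over 40 N, if the wrist force passes 120 N, or if a joint passes its speed limit or range.

## Working session

There is one attempt and no reset: what is moved stays moved. The work goes in short steps, Python scripts to look and compute and a shell command to move; the robot and the scene stay as the last step left them, time stands still between calls to the robot, and variables do not carry over. Pictures are saved under pics/ and viewed, and the job is handed in when it is done.

```bash
ls; mkdir -p pics; cat > h.py <<'E'
import numpy as np, cv2
from scipy.spatial.transform import Rotation as R
from bench import status, cams, order, boxes_of
def cap(name,fn=None):
    s=status.observe(); c=cams.capture(name)
    if name=="wrist":
        T=np.eye(4);T[:3,:3]=R.from_quat(s["orientation"]).as_matrix();T[:3,3]=s["tcp_pos"]
        W=T@np.array(c["hand_eye"])
    else:
        M=np.eye(4);M[:3,:3]=cv2.Rodrigues(np.array(c["rvec"],float))[0];M[:3,3]=np.array(c["tvec"]).ravel();W=np.linalg.inv(M)
    c["W"]=W; c["K"]=np.array([[c["fx"],0,c["cx"]],[0,c["fy"],c["cy"]],[0,0,1.]])
    if fn: cv2.imwrite(fn,c["image"][:,:,::-1])
    return c
def ray(c,u,v):
    p=cv2.undistortPoints(np.array([[[u,v]]],float),c["K"],np.array(c["D"],float))[0,0]
    return np.array([p[0],p[1],1.])
def pt(c,u,v,d=None):
    if d is None:
        d=c["depth"][int(round(v)),int(round(u))]
    return (c["W"]@np.append(ray(c,u,v)*d,1))[:3]
def cloud(c):
    H,Wd=c["depth"].shape
    vv,uu=np.mgrid[0:H,0:Wd]
    p=cv2.undistortPoints(np.stack([uu.ravel(),vv.ravel()],1).astype(float)[:,None],c["K"],np.array(c["D"],float))[:,0]
    d=c["depth"].ravel()
    P=np.c_[p*d[:,None],d]@c["W"][:3,:3].T+c["W"][:3,3]
    P[d==0]=np.nan
    return P.reshape(H,Wd,3)
def proj(c,P):
    M=np.linalg.inv(c["W"]);return cv2.projectPoints(np.array(P,float).reshape(-1,3),cv2.Rodrigues(M[:3,:3])[0],M[:3,3],c["K"],np.array(c["D"],float))[0][:,0]
def st():
    s=status.observe();print("t",s["time"],"tcp",np.round(s["tcp_pos"],1),"q",np.round(s["orientation"],4),"F",np.round(s["contact_force"],1),"M",np.round(s["moment"],2),"w",s["gripper_width"]); return s
E
python3 - <<'E'
from h import *
st(); print(R.from_quat(status.observe()["orientation"]).as_matrix().round(3))
for n in ["side","top","wrist"]:
    c=cap(n,f"pics/{n}0.png"); np.save(f"pics/{n}0.npy",cloud(c))
    print(n,c["W"].round(2).tolist(),c["fx"])
    for l in ["case","door","lever","loop","loop_bar","keeper_mount"]:
        print(l,[(np.round(b["box"],0).tolist(),round(b["p"],2)) for b in boxes_of(n,l)[:2]])
E
```

```text
pics
t 0.0 tcp [ 293.8 -606.9  199.2] q [ 9.747e-01  2.235e-01 -2.000e-04 -1.100e-03] F [ 0.3 -0.1 -0.1] M [-0.02  0.01  0.01] w 88.04675149964983
[[ 0.9    0.436 -0.001]
 [ 0.436 -0.9    0.002]
 [ 0.    -0.002 -1.   ]]
side [[0.96, -0.15, 0.22, 274.58], [-0.27, -0.61, 0.74, -865.86], [0.02, -0.77, -0.63, 949.35], [0.0, 0.0, 0.0, 1.0]] 422.9568227184823
case [([290.0, 230.0, 116.0, 111.0], 0.78)]
door [([262.0, 236.0, 59.0, 104.0], 0.6)]
lever [([271.0, 198.0, 22.0, 16.0], 0.51)]
loop [([266.0, 195.0, 9.0, 12.0], 0.45)]
loop_bar [([268.0, 198.0, 9.0, 9.0], 0.62)]
keeper_mount []
top [[-0.03, -1.0, 0.07, 471.82], [-1.0, 0.03, 0.02, 70.05], [-0.03, -0.07, -1.0, 1218.36], [0.0, 0.0, 0.0, 1.0]] 348.1693935943573
case [([289.0, 170.0, 112.0, 89.0], 0.97), ([295.0, 197.0, 94.0, 27.0], 0.67)]
door [([293.0, 196.0, 98.0, 28.0], 0.7)]
lever [([297.0, 186.0, 18.0, 7.0], 0.59)]
loop [([293.0, 187.0, 7.0, 2.0], 0.62)]
loop_bar []
keeper_mount [([295.0, 197.0, 98.0, 31.0], 0.81)]
wrist [[0.44, -0.86, -0.27, 364.06], [-0.9, -0.42, -0.13, -574.03], [-0.0, 0.3, -0.95, 384.97], [0.0, 0.0, 0.0, 1.0]] 272.28899125343474
case []
door []
lever []
loop []
loop_bar []
keeper_mount []
```

```bash
python3 - <<'E'
import cv2
a=cv2.imread("pics/side0.png")[120:320,180:400];b=cv2.imread("pics/top0.png")[100:250,200:380]
cv2.imwrite("pics/a.png",cv2.resize(a,None,fx=3,fy=3)[:600]);cv2.imwrite("pics/b.png",cv2.resize(b,None,fx=4,fy=4))
E
```

```text
(no output)
```

View pics/a.png

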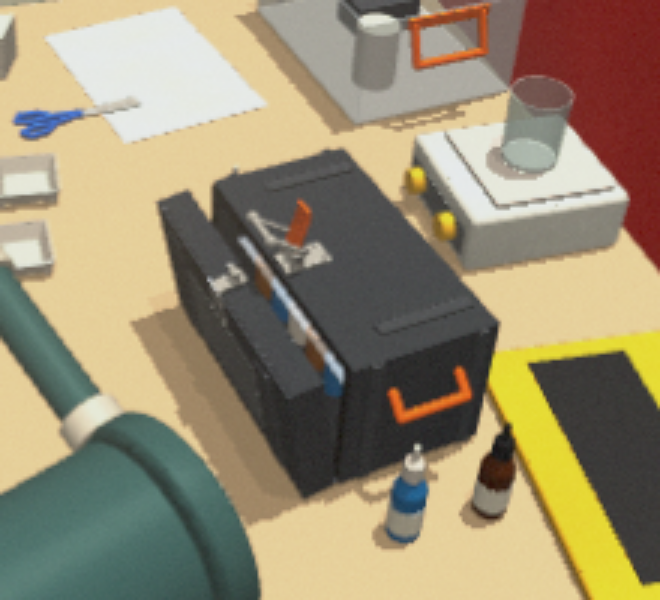

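View pics/b.png

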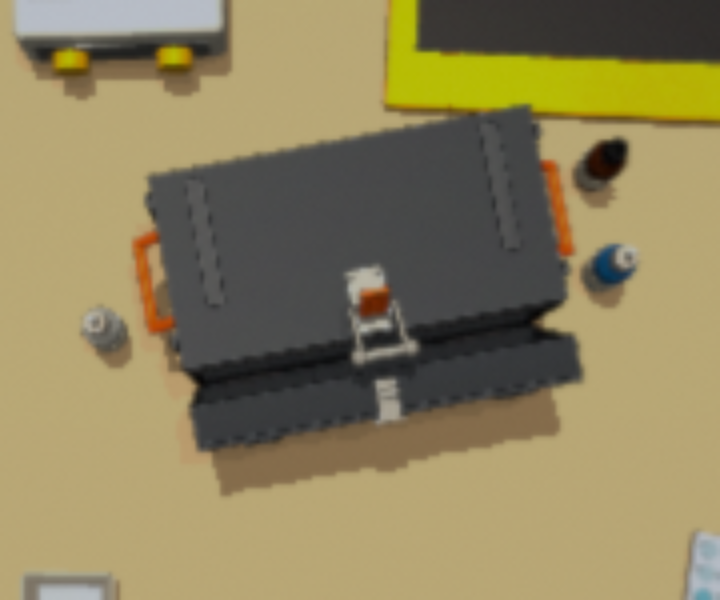

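View pics/top0.png

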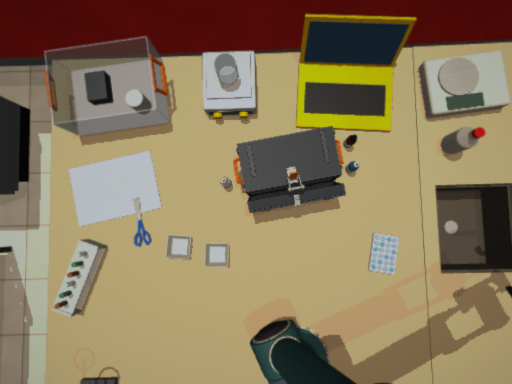

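Top view: case centred near (290,165), turned slightly, latch at (293,180), keeper (297,199); dishes are at (179,246) and (217,255), plate at (384,253), bottles beside the case. Next, fit the case.

```bash
python3 - <<'E'
from h import *
for n in ["top","side"]:
    P=np.load(f"pics/{n}0.npy").reshape(-1,3)
    P=P[~np.isnan(P[:,0])]
    m=(P[:,0]>380)&(P[:,0]<800)&(abs(P[:,1])<300)
    Q=P[m]
    print(n,np.histogram(Q[:,2],bins=range(-20,240,10)))
    T=Q[(Q[:,2]>150)&(Q[:,2]<170)]
    print(len(T),np.median(T[:,2]))
    r=cv2.minAreaRect(T[:,:2].astype(np.float32)); print(r,cv2.boxPoints(r))
E
```

```text
top (array([   1, 9030, 3864,  804,   55,   28,   33,   34,   98,   31,   26,
         84,  145,   39,    3,   14,  125, 4553, 1360,   20,   23,   22,
         23,   59,   10]), array([-20, -10,   0,  10,  20,  30,  40,  50,  60,  70,  80,  90, 100,
       110, 120, 130, 140, 150, 160, 170, 180, 190, 200, 210, 220, 230]))
5913 158.20497560400736
((625.6859130859375, 5.4050750732421875), (220.9570770263672, 308.9152526855469), 9.063122749328613) [[ 492.2561   140.5315 ]
 [ 540.91724 -164.52707]
 [ 759.1157  -129.72134]
 [ 710.4546   175.33722]]
side (array([   0, 2007, 6341,  736,  340,  323,  306,  269,  285,  396,  237,
        293,  344,  310,  244,  242,  262, 1918, 2730,   30,   19,   35,
         31,   60,   19]), array([-20, -10,   0,  10,  20,  30,  40,  50,  60,  70,  80,  90, 100,
       110, 120, 130, 140, 150, 160, 170, 180, 190, 200, 210, 220, 230]))
4648 160.5161430663244
((624.2158203125, 4.8878936767578125), (222.88275146484375, 311.3764953613281), 8.7237548828125) [[ 490.45035  141.8726 ]
 [ 537.67706 -165.9016 ]
 [ 757.9813  -132.09682]
 [ 710.7546   175.67738]]
```

```bash
python3 -m pendant '[[0.1,-0.08,-0.1,0,0,0,-1],[0.171,-0.142,-0.04,0,0,0,-1],[0.171,-0.142,-0.04,0,0,0,-1],[0.171,-0.142,-0.04,0,0,0,-1],[0.171,-0.142,-0.04,0,0,0,-1],[0.171,-0.142,-0.04,0,0,0,-1],[0.171,-0.142,-0.04,0,0,0,-1],[0.171,-0.142,-0.04,0,0,0,-1],[0.171,-0.142,-0.04,0,0,0,-1],[0.171,-0.142,-0.04,0,0,0,-1],[0.171,-0.142,-0.04,0,0,0,-1],[0.171,-0.142,-0.04,0,0,0,-1]]'
python3 -c "
from h import *
s=st();print(s['joint_pos'])"
```

```text
time: 2.55
tcp_pos: [568.5, -8.5, 341.0]
orientation: [0.976, 0.219, 0.003, 0.001]
contact_force: [1.5, -0.1, 0.2]
gripper_width: 88.2
t 2.55 tcp [568.5  -8.5 341. ] q [0.9756 0.2194 0.003  0.0013] F [ 1.5 -0.1  0.2] M [-0.02 -0.06  0.02] w 88.17505127258221
[-5.81295100e-02  2.29533987e-03  1.64435732e+00 -9.01814980e-04
  1.48854355e+00  1.07030139e+00]
```

```bash
python3 - <<'E'
from h import *
c=cap("wrist","pics/w1.png");np.save("pics/w1.npy",cloud(c))
E
python3 -m pendant '[[0,0,0,0,0,-0.0297,-1],[0,0,0,0,0,-0.0297,-1],[0,0,0,0,0,-0.0297,-1],[0,0,0,0,0,-0.0297,-1],[0,0,0,0,0,-0.0297,-1],[0,0,0,0,0,-0.0297,-1],[0,0,0,0,0,-0.0297,-1],[0,0,0,0,0,-0.0297,-1],[0,0,0,0,0,-0.0297,-1],[0,0,0,0,0,-0.0297,-1],[0,0,0,0,0,-0.0297,-1],[0,0,0,0,0,-0.0297,-1],[0,0,0,0,0,-0.0297,-1],[0,0,0,0,0,-0.0297,-1],[0,0,0,0,0,-0.0297,-1],[0,0,0,0,0,-0.01,-1]]'
python3 - <<'E'
from h import *
s=st();print(R.from_quat(s["orientation"]).as_matrix().round(3))
c=cap("wrist","pics/w2.png");np.save("pics/w2.npy",cloud(c))
E
```

```text
time: 4.6
tcp_pos: [570.4, -1.7, 343.0]
orientation: [-0.092, 0.996, 0.002, 0.006]
contact_force: [0.5, 0.2, -0.4]
gripper_width: 88.3
t 4.6 tcp [570.4  -1.7 343. ] q [-0.0925  0.9957  0.0016  0.006 ] F [ 0.5  0.2 -0.4] M [ 0.09 -0.16  0.03] w 88.2722644300091
[[-0.983 -0.184  0.012]
 [-0.184  0.983  0.004]
 [-0.012  0.002 -1.   ]]
```

View pics/w1.png

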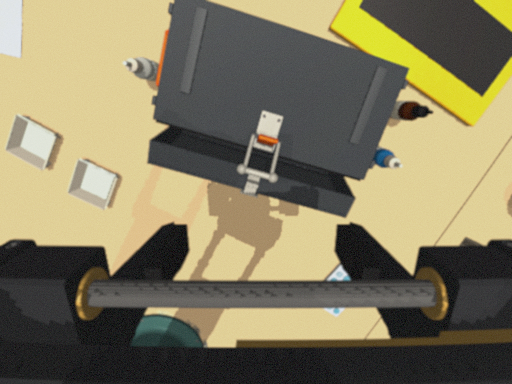

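View pics/w2.png

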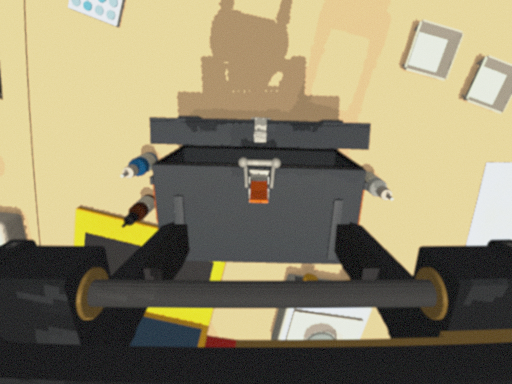

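w2 shows the latch from the door side: bar balls near (243,162)/(276,162), keeper (260,130), lever (259,190). Now measure.

```bash
python3 - <<'E'
from h import *
for n in ["w1","w2"]:
    im=cv2.imread(f"pics/{n}.png");P=np.load(f"pics/{n}.npy");
    Q=P.reshape(-1,3);Q=Q[~np.isnan(Q[:,0])]
    m=(Q[:,0]>480)&(Q[:,0]<780)&(abs(Q[:,1])<200)&(abs(Q[:,2]-160)<6)
    T=Q[m];print(n,len(T),np.median(T[:,2]))
    # plane case top only: in case frame robust extents
    for yaw in [0.15,0.155,0.16]:
        e=np.array([np.cos(yaw),np.sin(yaw)]);f=np.array([-e[1],e[0]])
        print(yaw,np.percentile(T[:,:2]@e,[.3,1,99,99.7]).round(1),np.percentile(T[:,:2]@f,[.3,1,99,99.7]).round(1))
a=cv2.imread("pics/w1.png")[80:230,180:340];b=cv2.imread("pics/w2.png")[100:220,190:330]
cv2.imwrite("pics/w1z.png",cv2.resize(a,None,fx=4,fy=4,interpolation=cv2.INTER_CUBIC));cv2.imwrite("pics/w2z.png",cv2.resize(b,None,fx=5,fy=5,interpolation=cv2.INTER_CUBIC))
E
```

```text
w1 32615 160.1267218449894
0.15 [516.4 522.4 726.8 728.3] [-238.6 -235.8   58.1   60.6]
0.155 [516.1 521.9 726.3 727.6] [-241.6 -239.1   54.9   57.3]
0.16 [515.9 521.6 725.8 727. ] [-244.8 -242.3   51.8   54. ]
w2 21328 159.91253304629288
0.15 [512.5 519.5 725.9 727.6] [-237.6 -235.    55.7   58.9]
0.155 [512.1 519.2 725.5 727.2] [-240.7 -238.1   52.8   55.9]
0.16 [511.3 518.8 725.  727. ] [-243.8 -241.1   49.8   52.9]
```

View pics/w1z.png

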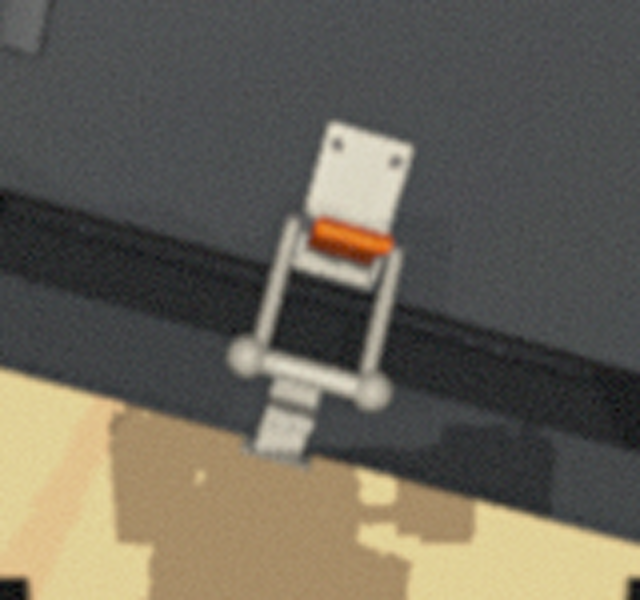

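View pics/w2z.png

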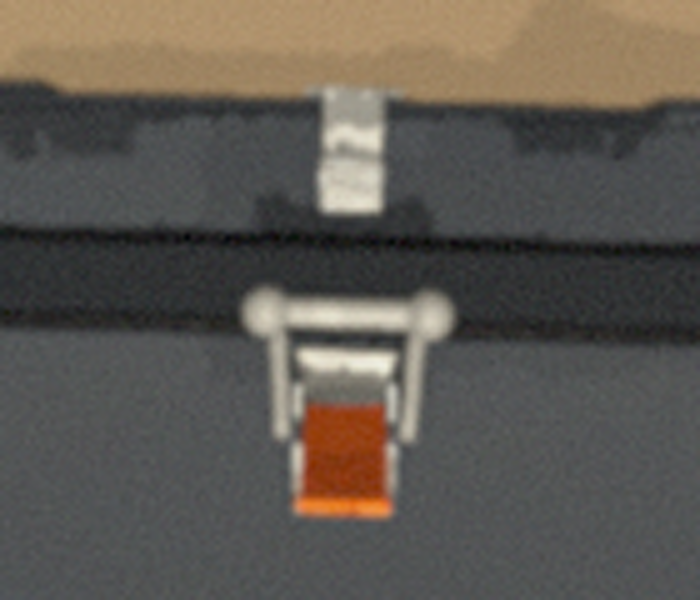

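```bash
cat >> h.py <<'E'
def tri(obs):
    # obs list of (W,c,u,v)
    A=np.zeros((3,3));b=np.zeros(3);L=[]
    for c,u,v in obs:
        d=c["W"][:3,:3]@ray(c,u,v);d/=np.linalg.norm(d);o=c["W"][:3,3];M=np.eye(3)-np.outer(d,d);A+=M;b+=M@o;L.append((M,o))
    X=np.linalg.solve(A,b);return X,[round(float(np.linalg.norm(M@(X-o))),2) for M,o in L]
E
python3 - <<'E'
from h import *
hw=cams.capture("wrist")
HE=np.array(hw["hand_eye"])
import pickle
def mk(pos,q):
    T=np.eye(4);T[:3,:3]=R.from_quat(q).as_matrix();T[:3,3]=pos
    c=dict(hw);c["W"]=T@HE;c["K"]=np.array([[c["fx"],0,c["cx"]],[0,c["fy"],c["cy"]],[0,0,1.]]);return c
s=status.observe()
c1=mk([568.5,-8.5,341.0],[.9756,.2194,.003,.0013]);c2=mk(s["tcp_pos"],s["orientation"])
pickle.dump((c1["W"],c2["W"],hw["fx"],hw["fy"],hw["cx"],hw["cy"],hw["D"]),open("w.pkl","wb"))
a=tri([(c1,241.75,168.75),(c2,276.6,162.6)]);b=tri([(c1,273,177.5),(c2,243.2,162.4)])
print("balls +y",a,"-y",b)
print("mid",(a[0]+b[0])/2, "len",np.linalg.norm(a[0]-b[0]),"yaw",np.arctan2(-(a[0]-b[0])[0],(a[0]-b[0])[1]))
# keeper top centre (post)
P1=np.load("pics/w1.npy");P2=np.load("pics/w2.npy")
for (u,v) in [(259,126),(260,128),(260,131),(260,134),(260,138),(260,141)]: print("w2",u,v,P2[v,u].round(1))
T=P1.reshape(-1,3);T=T[~np.isnan(T[:,0])];
e=np.array([np.cos(.155),np.sin(.155)]);f=np.array([-e[1],e[0]])
S=T[:,:2]@e;Y=T[:,:2]@f
m=(abs(T[:,2]-160)<5)&(S>585)&(S<735)&(abs(Y+92)<165)
r=cv2.minAreaRect(T[m][:,:2].astype(np.float32));print(r)
# edges: for bins
def edge(coord,along,lo,hi,fn):
    xs=[];ys=[]
    for k in np.linspace(lo,hi,15)[:-1]:
        w=(hi-lo)/14;i=m&(along>k)&(along<k+w)
        xs.append(k+w/2);ys.append(fn(coord[i]))
    p=np.polyfit(xs,ys,1);print(p,np.std(np.polyval(p,xs)-ys));return p
edge(S,Y,-225,40,lambda z:np.percentile(z,99.5))
edge(Y,S,620,715,lambda z:np.percentile(z,99.5))
edge(Y,S,620,715,lambda z:np.percentile(z,.5))
# latch plate / lever profile
q=(abs(Y+92)<9)&(S>480)&(S<660)&(T[:,2]>130)
for s0 in range(500,650,5):
    i=q&(S>s0)&(S<=s0+5)
    if i.sum(): print(s0,np.percentile(T[i,2],[5,50,95]).round(0),end=";")
E
```

```text
balls +y (array([560.48244453,  14.0486423 , 211.07340971]), [0.91, 0.91]) -y (array([567.07278008, -24.45304017, 212.07083559]), [0.45, 0.45])
mid [563.77761231  -5.20219893 211.57212265] len 39.07437695621364 yaw 0.16952713828553853
w2 259 126 [527.  -12.8 160.3]
w2 260 128 [529.2 -11.  161.5]
w2 260 131 [533.1 -10.3 161.4]
w2 260 134 [535.5  -9.9 173.5]
w2 260 138 [542.   -8.7 162.9]
w2 260 141 [545.7  -8.  164.4]
((663.3729858398438, 10.204849243164062), (143.943359375, 309.24188232421875), 8.884773254394531)
[-7.07390932e-03  7.26580056e+02] 0.5141821236653433
[3.22868155e-02 3.49683205e+01] 1.362571370532718
[-3.18761247e-02 -2.19228109e+02] 1.4034872931609614
505 [158. 159. 161.];510 [152. 160. 161.];515 [154. 161. 162.];520 [153. 160. 162.];525 [155. 174. 175.];530 [160. 168. 175.];535 [162. 164. 165.];545 [154. 156. 158.];550 [215. 216. 217.];555 [213. 216. 217.];570 [157. 470. 471.];575 [460. 471. 484.];580 [459. 480. 485.];585 [455. 460. 482.];590 [195. 203. 213.];595 [164. 218. 228.];600 [164. 166. 227.];605 [164. 165. 166.];610 [164. 165. 167.];615 [164. 165. 166.];620 [164. 165. 166.];625 [159. 161. 166.];630 [159. 160. 162.];635 [159. 160. 161.];640 [159. 160. 161.];645 [159. 160. 162.];
```

```bash
python3 - <<'E'
from h import *
e=np.array([np.cos(.16),np.sin(.16)]);f=np.array([-e[1],e[0]])
for n in ["w1","w2","top0","side0"]:
    T=np.load(f"pics/{n}.npy").reshape(-1,3);T=T[~np.isnan(T[:,0])]
    S=T[:,:2]@e;Y=T[:,:2]@f
    for lo,hi in [(-200,-130),(-60,10)]:
        q=(Y>lo)&(Y<hi)&(S>470)&(S<740)&(T[:,2]>20)
        b=[]
        for s0 in range(480,600,3):
            i=q&(S>s0)&(S<=s0+3)
            if i.sum()>2: b.append((s0,int(np.median(T[i,2])),int(np.percentile(T[i,2],95))))
        print(n,lo,b)
    i=(abs(Y+95)<9)&(T[:,2]>180)&(T[:,2]<235)&(S>570)&(S<620); print("lever",[(round(a,0),round(z,0)) for a,z in sorted(zip(S[i],T[i,2]))][::6])
E
```

```text
w1 -200 [(510, 152, 153), (513, 152, 153), (516, 153, 154), (519, 153, 155), (522, 154, 155), (525, 154, 155), (528, 73, 156), (531, 56, 156), (534, 39, 157), (537, 156, 157), (540, 157, 158), (543, 157, 158), (546, 155, 157), (561, 430, 442), (564, 430, 444), (567, 433, 446), (570, 413, 449), (573, 416, 452), (576, 424, 454), (579, 412, 456), (582, 418, 460), (585, 430, 471), (588, 468, 472), (591, 477, 485), (594, 470, 485), (597, 466, 477)]
w1 -60 [(510, 152, 153), (513, 152, 154), (516, 153, 154), (519, 154, 155), (522, 154, 155), (525, 154, 155), (528, 73, 156), (531, 58, 440), (534, 156, 445), (537, 405, 448), (540, 412, 451), (543, 408, 453), (546, 442, 457), (549, 428, 466), (552, 420, 467), (555, 466, 467), (558, 467, 468), (561, 467, 478), (564, 478, 485), (567, 476, 485), (570, 462, 484), (573, 459, 467), (576, 457, 466), (579, 160, 161), (582, 160, 161), (585, 160, 161), (588, 160, 161), (591, 160, 161), (594, 160, 161), (597, 160, 161)]
lever [(np.float64(586.0), np.float64(181.0)), (np.float64(587.0), np.float64(185.0)), (np.float64(588.0), np.float64(189.0)), (np.float
[... 5875 characters left out ...]
534, 157, 160), (537, 157, 159), (540, 158, 160), (543, 158, 158), (567, 155, 160), (570, 158, 162), (573, 160, 163), (576, 160, 164), (579, 161, 164), (582, 160, 162), (585, 161, 162), (588, 161, 163), (591, 161, 162), (594, 161, 163), (597, 161, 163)]
lever [(np.float64(584.0), np.float64(180.0)), (np.float64(586.0), np.float64(189.0)), (np.float64(587.0), np.float64(191.0)), (np.float64(590.0), np.float64(182.0)), (np.float64(591.0), np.float64(194.0)), (np.float64(591.0), np.float64(205.0)), (np.float64(592.0), np.float64(188.0)), (np.float64(593.0), np.float64(213.0)), (np.float64(594.0), np.float64(214.0)), (np.float64(596.0), np.float64(220.0)), (np.float64(597.0), np.float64(228.0))]
```

```bash
cat >> h.py <<'E'
YAW=.16;e=np.array([np.cos(YAW),np.sin(YAW)]);f=np.array([-e[1],e[0]])
PIV=np.array([588.5,-95.3,175.])  # S,Y,z
def L(p): p=np.asarray(p);return np.array([p[:2]@e,p[:2]@f,p[2]])-PIV   # world -> latch frame
def Wd(l): l=np.asarray(l)+PIV;return np.array([*(l[0]*e+l[1]*f),l[2]])
RT=np.array([[-e[0],f[0],0],[-e[1],f[1],0],[0,0,-1]])
def go(l):
    s=status.observe();Rc=R.from_quat(s["orientation"]).as_matrix()
    d=Rc.T@(Wd(l)-np.array(s["tcp_pos"]));rv=R.from_matrix(Rc.T@RT).as_rotvec()
    print("now L",L(s["tcp_pos"]).round(1),"d mm",d.round(1),"share",(d/250).round(4),"rot share",(rv/2/np.pi).round(4),"F latch",np.round([np.dot(s["contact_force"][:2],e),np.dot(s["contact_force"][:2],f),s["contact_force"][2]],1),"t",s["time"],"w",round(s["gripper_width"],1))
E
python3 -c "
from h import *
go([-103,125,165])
"
```

```text
now L [-25.6   2.8 168. ] d mm [ 74.7 123.9   2.3] share [0.2987 0.4957 0.0094] rot share [0.0004 0.0019 0.0035] F latch [ 0.2  0.6 -0.2] t 4.7 w 88.2
```

```bash
python3 -m pendant '[[0.1,0.165,0,0.0004,0.0019,0.0035,1],[0.1,0.165,0,0,0,0,1],[0.1,0.165,0,0,0,0,1],[0,0,0.2,0,0,0,1],[0,0,0.2,0,0,0,1],[0,0,0.2,0,0,0,1],[0,0,0.1,0,0,0,1],[0,0,0,0,0,0,1]]' 10
python3 -c "
from h import *
go([-103,125,-30])
"
```

```text
time: 5.7
tcp_pos: [474.8, 111.1, 165.2]
orientation: [-0.073, 0.997, 0.001, 0.003]
contact_force: [-0.1, 0.6, -0.1]
gripper_width: 10.4
now L [-102.1  129.4   -9.8] d mm [ 1.  -4.4 20.2] share [ 0.004  -0.0175  0.0807] rot share [ 0.0001  0.001  -0.0022] F latch [ 0.   0.6 -0.1] t 5.7 w 10.4
```

```bash
python3 -m pendant '[[0,-0.017,0.072,0.0001,0.001,-0.0022,1],[-0.03,0,0,0,0,0,1],[0,0,0,0,0,0,1]]'
python3 -c "
from h import *
go([-85,125,-28])
c=cap('wrist','pics/w3.png')
"
```

```text
time: 6.08
tcp_pos: [486.2, 108.1, 149.6]
orientation: [-0.08, 0.997, 0.0, 0.003]
contact_force: [0.3, -0.8, 0.2]
gripper_width: 0.1
now L [-91.3 124.6 -25.4] d mm [-6.2  0.4  2.6] share [-0.025   0.0018  0.0104] rot share [ 0.      0.0009 -0.0001] F latch [ 0.2 -0.8  0.2] t 6.075 w 0.1
```

View pics/w3.png

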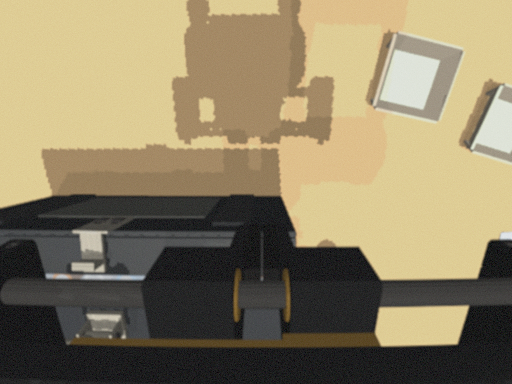

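The shut fingers stand in front of the door right of the keeper (92,240). Pushing now.

```bash
python3 -m pendant '[[-0.024,0,0.006,0,0,0,1],[-0.024,0,0,0,0,0,1]]'
python3 -c "
from h import *
go([-63,125,-28])
"
python3 -m pendant '[[-0.024,0,0,0,0,0,1],[-0.016,0,0,0,0,0,1]]'
python3 -c "
from h import *
go([-63,125,-28])
"
```

```text
time: 6.38
tcp_pos: [498.9, 110.2, 149.0]
orientation: [-0.08, 0.997, 0.0, 0.003]
contact_force: [-0.1, -0.3, -0.8]
gripper_width: 0.5
now L [-78.4 124.6 -26. ] d mm [-15.4   0.4   2.1] share [-0.0617  0.0016  0.0085] rot share [ 0.      0.0011 -0.0001] F latch [-0.1 -0.3 -0.8] t 6.375 w 0.5
time: 6.62
tcp_pos: [510.1, 112.0, 149.5]
orientation: [-0.08, 0.997, 0.0, 0.004]
contact_force: [0.5, 0.1, -0.1]
gripper_width: 0.5
now L [-67.1 124.6 -25.5] d mm [-4.1  0.4  2.6] share [-0.0162  0.0014  0.0103] rot share [ 0.      0.0013 -0.0001] F latch [ 0.5  0.  -0.1] t 6.625 w 0.5
```

```bash
python3 -c "
from h import *
c=cap('wrist','pics/w4.png');P=cloud(c);np.save('pics/w4.npy',P)
T=P.reshape(-1,3);T=T[~np.isnan(T[:,0])]
l=np.c_[T[:,:2]@e,T[:,:2]@f,T[:,2]]-PIV
for lo,hi in [(30,80),(-60,-20)]:
  for s0 in range(-90,0,4):
    i=(l[:,1]>lo)&(l[:,1]<hi)&(l[:,0]>s0)&(l[:,0]<=s0+4)&(l[:,2]>-60)&(l[:,2]<20)
    if i.sum()>3: print(s0,round(np.median(l[i,2]),1),end='; ')
  print()
"
```

```text
-82 -23.0; -78 -25.6; -74 -22.9; -70 -21.4; -66 -20.7; -62 -20.0; -58 -19.2; -54 -18.6; -50 -17.9; -46 -17.4; -18 -19.0; 
-82 -22.5; -78 -25.7; -74 -22.9; -70 -21.5; -66 -20.8; -62 -20.1; -58 -19.5; -54 -18.7; -50 -18.1; -46 -17.6; -22 -20.3; -18 -18.8;
```

View pics/w4.png

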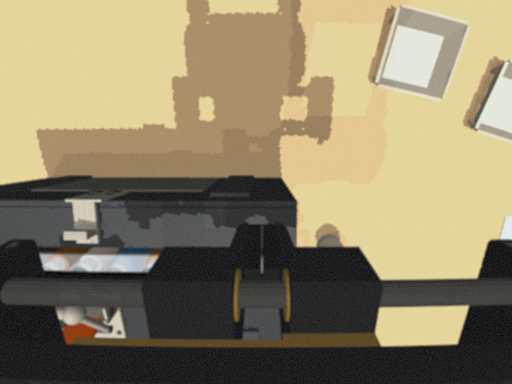

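```bash
python3 -c "
from h import *
P=np.load('pics/w4.npy')
for v in range(196,250,4): print(v,[tuple(np.round(L(P[v,u]),0)) for u in (225,250,275)])
st()
"
```

```text
196 [(np.float64(-77.0), np.float64(97.0), np.float64(-34.0)), (np.float64(-75.0), np.float64(116.0), np.float64(-39.0)), (np.float64(-75.0), np.float64(135.0), np.float64(-41.0))]
200 [(np.float64(-78.0), np.float64(98.0), np.float64(-24.0)), (np.float64(-78.0), np.float64(116.0), np.float64(-24.0)), (np.float64(-78.0), np.float64(134.0), np.float64(-24.0))]
204 [(np.float64(-75.0), np.float64(98.0), np.float64(-23.0)), (np.float64(-75.0), np.float64(116.0), np.float64(-22.0)), (np.float64(-75.0), np.float64(134.0), np.float64(-23.0))]
208 [(np.float64(-72.0), np.float64(98.0), np.float64(-23.0)), (np.float64(-72.0), np.float64(116.0), np.float64(-22.0)), (np.float64(-73.0), np.float64(134.0), np.float64(-22.0))]
212 [(np.float64(-69.0), np.float64(98.0), np.float64(-22.0)), (np.float64(-69.0), np.float64(116.0), np.float64(-22.0)), (np.float64(-70.0), np.float64(134.0), np.float64(-21.0))]
216 [(np.float64(-66.0), np.float64(98.0), np.float64(-22.0)), (np.float64(-67.0), np.float64(116.0), np.float64(-21.0)), (np.float64(-67.0), np.float64(134.0), np.float64(-21.0))]
220 [(np.float
[... 862 characters left out ...]
, np.float64(28.0))]
240 [(np.float64(-49.0), np.float64(98.0), np.float64(-18.0)), (np.float64(-77.0), np.float64(118.0), np.float64(33.0)), (np.float64(-77.0), np.float64(131.0), np.float64(32.0))]
244 [(np.float64(-46.0), np.float64(98.0), np.float64(-18.0)), (np.float64(-77.0), np.float64(119.0), np.float64(37.0)), (np.float64(-77.0), np.float64(131.0), np.float64(37.0))]
248 [(np.float64(-101.0), np.float64(113.0), np.float64(82.0)), (np.float64(-77.0), np.float64(119.0), np.float64(40.0)), (np.float64(-77.0), np.float64(131.0), np.float64(40.0))]
t 6.675 tcp [510.5 112.1 149.6] q [-7.970e-02  9.968e-01  4.000e-04  4.200e-03] F [ 0.2 -0.1 -0. ] M [ 0.07 -0.16  0.01] w 0.4406877657507877
```

```bash
python3 -c "
from h import *
c=cap('wrist','pics/w5.png')
HE=np.array(c['hand_eye']);print(HE.round(3).tolist())
P=cloud(c);M=np.linalg.inv(c['W']);
d=c['depth']
for v in range(214,262,4): print(v,[(round(float(d[v,u]),0),tuple(float(x) for x in np.round((HE@np.append(ray(c,u,v)*d[v,u],1))[:3],0))) for u in (240,256,285)])
cv2.imwrite('pics/w5z.png',cv2.resize(c['image'][180:384,150:380,::-1],None,fx=3,fy=3)[:600])
s=cap('side');cv2.imwrite('pics/s5z.png',cv2.resize(s['image'][100:320,180:400,::-1],None,fx=2.7,fy=2.7))
"
```

```text
[[0.001, -0.954, -0.3, 78.382], [1.0, 0.001, 0.001, -0.408], [-0.001, -0.3, 0.954, -184.397], [0.0, 0.0, 0.0, 1.0]]
214 [(196.0, (1.0, -16.0, -3.0)), (194.0, (2.0, -4.0, -5.0)), (194.0, (1.0, 17.0, -5.0))]
218 [(196.0, (-2.0, -16.0, -4.0)), (195.0, (-2.0, -4.0, -5.0)), (196.0, (-2.0, 17.0, -4.0))]
222 [(196.0, (-5.0, -16.0, -5.0)), (196.0, (-5.0, -4.0, -5.0)), (196.0, (-5.0, 17.0, -5.0))]
226 [(153.0, (11.0, -12.0, -45.0)), (157.0, (10.0, -3.0, -42.0)), (153.0, (11.0, 13.0, -45.0))]
230 [(150.0, (11.0, -12.0, -49.0)), (152.0, (9.0, -3.0, -46.0)), (147.0, (12.0, 13.0, -51.0))]
234 [(145.0, (11.0, -12.0, -54.0)), (149.0, (9.0, -3.0, -50.0)), (144.0, (11.0, 12.0, -54.0))]
238 [(139.0, (11.0, -11.0, -60.0)), (143.0, (10.0, -3.0, -56.0)), (140.0, (11.0, 12.0, -59.0))]
242 [(136.0, (11.0, -11.0, -63.0)), (140.0, (9.0, -3.0, -59.0)), (136.0, (11.0, 12.0, -63.0))]
246 [(133.0, (11.0, -11.0, -66.0)), (137.0, (9.0, -3.0, -63.0)), (132.0, (11.0, 11.0, -67.0))]
250 [(130.0, (10.0, -11.0, -69.0)), (132.0, (10.0, -3.0, -68.0)), (129.0, (11.0, 11.0, -70.0))]
254 [(126.0, (11.0, -10.0, -73.0)), (128.0, (10.0, -3.0, -72.0)), (89.0, (31.0, 7.0, -106.0))]
258 [(123.0, (11.0, -10.0, -77.0)), (125.0, (10.0, -3.0, -75.0)), (89.0, (29.0, 7.0, -107.0))]
```

View pics/w5z.png

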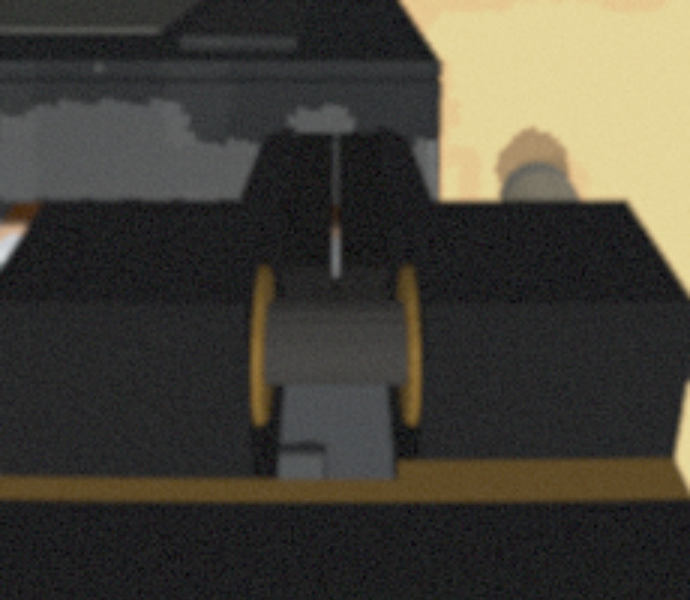

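View pics/s5z.png

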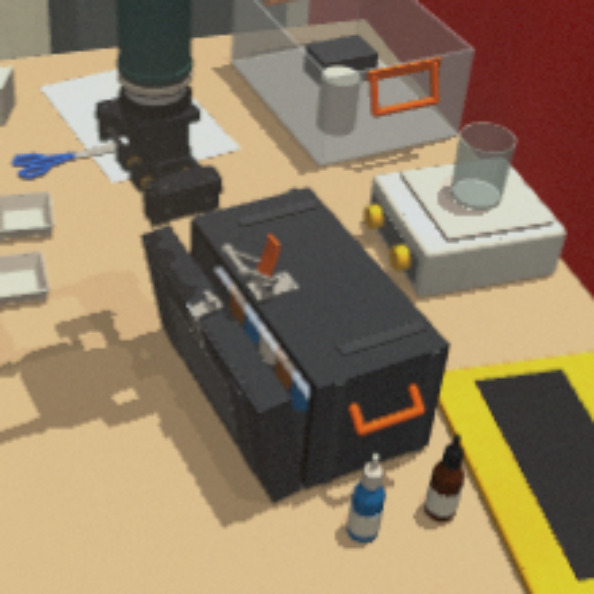

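```bash
python3 -c "
from h import *
for n in ('side','top'):
  c=cap(n);s=status.observe()
  t=np.array(s['tcp_pos']);a=proj(c,[t,t+[0,0,43],t+[0,0,106]]);print(n,a.round(1))
  im=c['image'][:,:,::-1].copy()
  u,v=a[0].astype(int);k=6;x0,y0=u-50,v-60
  z=cv2.resize(im[y0:y0+95,x0:x0+100],None,fx=k,fy=k)
  for p,col in zip(a,[(0,0,255),(0,255,0),(255,0,0)]): cv2.circle(z,tuple(int(q) for q in ((p-[x0,y0]+.5)*k)),5,col,-1)
  cv2.imwrite(f'pics/{n}6.png',z)
"
```

```text
side [[238.2 192.1]
 [238.2 180.8]
 [238.1 163.3]]
top [[256.8 208.2]
 [256.2 207.7]
 [255.3 206.9]]
```

View pics/side6.png

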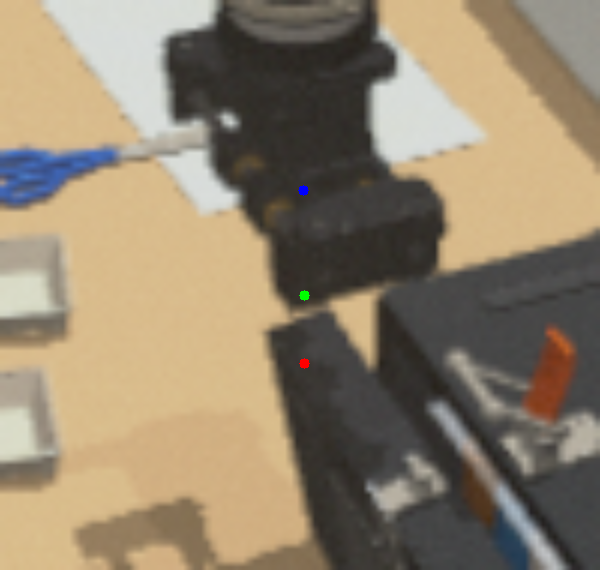

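View pics/top6.png

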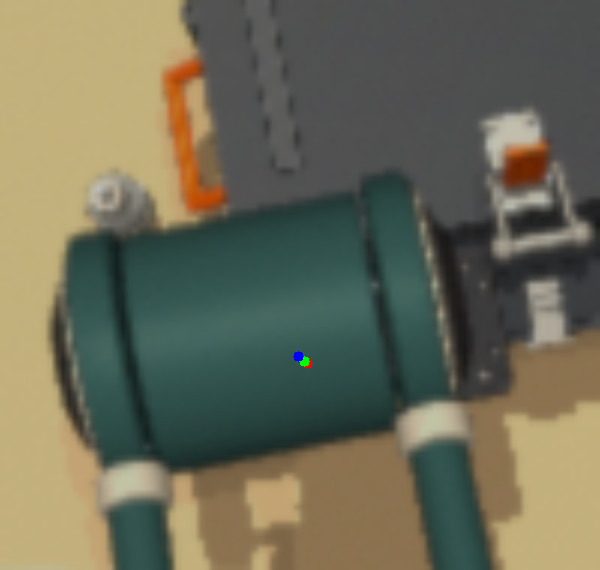

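```bash
python3 -c "
from h import *
c=cap('side');s=status.observe()
t=L(s['tcp_pos']);im=c['image'][:,:,::-1].copy();k=6;x0,y0=188,132
z=cv2.resize(im[y0:y0+95,x0:x0+100],None,fx=k,fy=k)
for h,col in ((64,(0,0,255)),(106,(0,255,0))):
  for sy in (-93,93):
    a=proj(c,[Wd(t+[sx,sy,h]) for sx in (-37,37)]);a=[tuple(int(q) for q in ((p-[x0,y0]+.5)*k)) for p in a]
    cv2.line(z,a[0],a[1],col,2)
for h,col in ((0,(0,0,255)),(42,(0,255,0))):
    a=proj(c,[Wd(t+[sx,-17,h]) for sx in (-9,9)]);a=[tuple(int(q) for q in ((p-[x0,y0]+.5)*k)) for p in a]
    cv2.line(z,a[0],a[1],col,2)
cv2.imwrite('pics/side7.png',z)
"
```

```text
(no output)
```

View pics/side7.png

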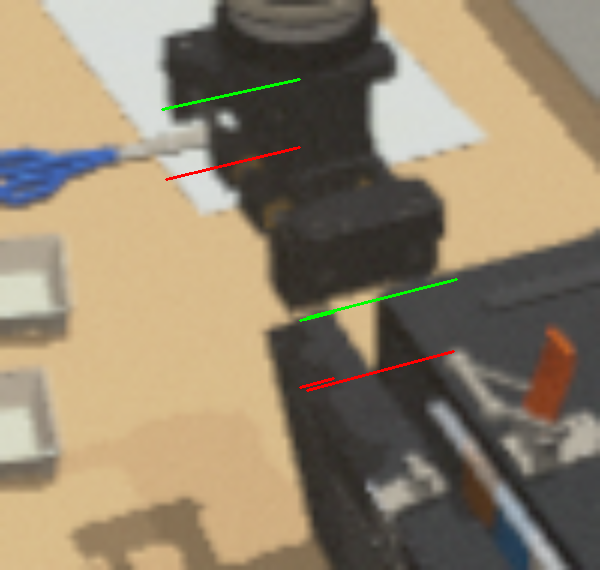

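Everything (finger edge, body underside, side view) indicates the real fingertips sit about 43 mm above the reported TCP. I'll back off, go lower, and confirm by touch.

```bash
python3 -m pendant '[[0.12,0,0,0,0,0,1],[0,0,0.1,0,0,0,1],[0,0,0.08,0,0,0,1],[-0.02,0,0,0,0,0,1],[-0.016,0,0,0,0,0,1]]'
python3 -c "
from h import *
go([-63,125,-71])
c=cap('wrist','pics/w7.png')
"
```

```text
time: 7.55
tcp_pos: [488.6, 108.6, 104.7]
orientation: [-0.08, 0.997, 0.0, 0.005]
contact_force: [-0.2, 0.8, -0.3]
gripper_width: 0.3
now L [-88.8 124.7 -70.3] d mm [-25.8   0.3   0.9] share [-0.1033  0.0013  0.0037] rot share [ 0.      0.0015 -0.0001] F latch [-0.1  0.9 -0.3] t 7.55 w 0.3
```

View pics/w7.png

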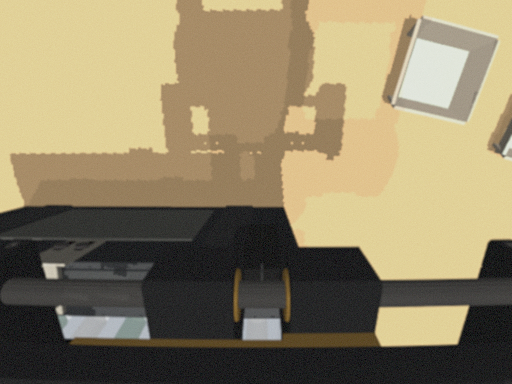

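```bash
python3 -m pendant '[[-0.016,0,0,0,0,0,1]]'; python3 -c "
from h import *
go([-63,125,-71])"
python3 -m pendant '[[-0.016,0,0,0,0,0,1]]'; python3 -c "
from h import *
go([-63,125,-71])
c=cap('wrist','pics/w8.png');P=cloud(c);np.save('pics/w8.npy',P)
T=P.reshape(-1,3);T=T[~np.isnan(T[:,0])]
l=np.c_[T[:,:2]@e,T[:,:2]@f,T[:,2]]-PIV
for lo,hi in [(30,80),(-60,-20)]:
  for s0 in range(-100,0,4):
    i=(l[:,1]>lo)&(l[:,1]<hi)&(l[:,0]>s0)&(l[:,0]<=s0+4)&(l[:,2]>-60)&(l[:,2]<20)
    if i.sum()>3: print(s0,round(np.median(l[i,2]),1),end='; ')
  print()
"
```

```text
time: 7.72
tcp_pos: [492.3, 109.2, 105.3]
orientation: [-0.08, 0.997, 0.0, 0.004]
contact_force: [-7.3, -1.0, 4.5]
gripper_width: 0.5
now L [-85.1 124.7 -69.7] d mm [-22.1   0.3   1.5] share [-0.0882  0.0013  0.0061] rot share [ 0.      0.0013 -0.0001] F latch [-7.3  0.1  4.5] t 7.725 w 0.5
time: 7.85
tcp_pos: [495.5, 109.8, 106.1]
orientation: [-0.08, 0.997, 0.0, 0.003]
contact_force: [-5.2, -0.9, 4.1]
gripper_width: 0.5
now L [-81.8 124.7 -68.9] d mm [-18.8   0.3   2.2] share [-0.0753  0.0011  0.0087] rot share [ 0.      0.0009 -0.0001] F latch [-5.3 -0.1  4.1] t 7.85 w 0.5
-76 -22.9; -72 -39.2; -68 -20.7; -64 -19.6; -44 -16.6; -40 -16.5; -20 -20.6; 
-72 -55.5; -68 -55.7;
```

View pics/w8.png

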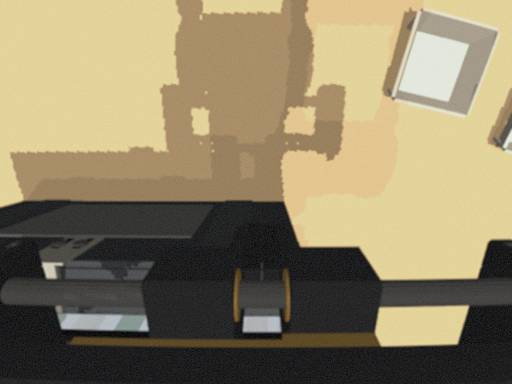

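Contact at x = −86 as expected, 5–7 N: the tips are where I now think. Pushing on.

```bash
python3 -m pendant '[[-0.026,0,0,0,0,0,1],[-0.026,0,0,0,0,0,1]]'; python3 -c "
from h import *
go([-63,125,-68])"
python3 -m pendant '[[-0.012,0,0,0,0,0,1]]'; python3 -c "
from h import *
go([-63,125,-68])"
```

```text
time: 8.15
tcp_pos: [507.8, 111.8, 107.3]
orientation: [-0.08, 0.997, 0.0, 0.002]
contact_force: [-5.1, -0.2, 3.2]
gripper_width: 0.8
now L [-69.3 124.8 -67.7] d mm [-6.3  0.2  0.3] share [-0.0254  0.001   0.0013] rot share [ 0.      0.0005 -0.    ] F latch [-5.1  0.7  3.2] t 8.15 w 0.8
time: 8.28
tcp_pos: [511.1, 112.3, 107.7]
orientation: [-0.08, 0.997, 0.0, 0.001]
contact_force: [-3.6, -1.2, 3.1]
gripper_width: 0.4
now L [-66.1 124.7 -67.3] d mm [-3.1  0.3  0.7] share [-0.0123  0.001   0.0029] rot share [ 0.      0.0005 -0.    ] F latch [-3.8 -0.6  3.1] t 8.275 w 0.4
```

```bash
for i in 1; do python3 -m pendant '[[-0.008,0,0,0,0,0,1]]' >/dev/null; python3 -c "
from h import *
go([-63,125,-68])"; python3 -m pendant '[[-0.006,0,0,0,0,0,1]]' >/dev/null; python3 -c "
from h import *
go([-63,125,-68])"; done
```

```text
now L [-64.  124.8 -67.1] d mm [-1.   0.2  0.9] share [-0.004   0.001   0.0036] rot share [ 0.      0.0004 -0.    ] F latch [-4.3 -0.5  4.3] t 8.4 w 0.3
now L [-63.  124.8 -67.1] d mm [-0.   0.2  0.9] share [-0.      0.0009  0.0038] rot share [ 0.      0.0002 -0.    ] F latch [-7.6 -0.6  6.1] t 8.525 w 0.7
```

```bash
python3 -m pendant '[[-0.005,0,0,0,0,0,1]]' >/dev/null; python3 -c "
from h import *
go([-63,125,-68])"; python3 -m pendant '[[-0.004,0,0,0,0,0,1]]' >/dev/null; python3 -c "
from h import *
go([-63,125,-68])"
```

```text
now L [-63.1 124.8 -67. ] d mm [-0.1  0.2  1. ] share [-0.0003  0.0009  0.0039] rot share [ 0.     -0.0003 -0.    ] F latch [-9.  -0.5  7.8] t 8.65 w 0.3
now L [-63.2 124.8 -67. ] d mm [-0.2  0.2  1. ] share [-0.001   0.0009  0.004 ] rot share [ 0.     -0.0007 -0.    ] F latch [-7.1  0.4  5.8] t 8.775 w 0.2
```

```bash
python3 -m pendant '[[-0.012,0,0,0,0,0,1],[0,0,0,0,0,0,1]]' >/dev/null; python3 -c "
from h import *
go([-63,125,-68])"
```

```text
now L [-63.7 124.8 -67. ] d mm [-0.7  0.2  1. ] share [-0.0029  0.001   0.0041] rot share [-0.     -0.0018 -0.    ] F latch [-1.9 -0.1  2.1] t 9.025 w 0.2
```

```bash
python3 -m pendant '[[0.1,0,0,0,-0.0018,0,1],[0,0,-0.24,0,0,0,1],[0,0,-0.24,0,0,0,-1],[0,-0.15,-0.2,0,0,0,-1],[-0.05,-0.2,0,0,0,0,-1],[-0.05,-0.15,0,0,0,0,-1]]' >/dev/null; python3 -c "
from h import *
go([-50,0,95])
c=cap('wrist','pics/w9.png');P=cloud(c);np.save('pics/w9.npy',P)
cv2.imwrite('pics/w9z.png',cv2.resize(c['image'][60:240,150:360,::-1],None,fx=3.2,fy=3.2,interpolation=cv2.INTER_CUBIC))
T=P.reshape(-1,3);T=T[~np.isnan(T[:,0])]
l=np.c_[T[:,:2]@e,T[:,:2]@f,T[:,2]]-PIV
for lo,hi in [(30,80),(-80,-30),(-6,6),(-30,-17),(17,30)]:
  for s0 in range(-100,70,3):
    i=(l[:,1]>lo)&(l[:,1]<hi)&(l[:,0]>s0)&(l[:,0]<=s0+3)&(l[:,2]>-60)&(l[:,2]<70)
    if i.sum()>3: print(s0,round(np.median(l[i,2]),1),round(np.percentile(l[i,2],95),1),end='; ')
  print()
"
```

```text
now L [-61.9  -1.6 104.5] d mm [-11.9   1.6   9.6] share [-0.0474  0.0063  0.0383] rot share [-0.0005  0.0013  0.0009] F latch [-0.7  0.2  0.3] t 9.775 w 38.3
-58 -51.2 -48.9; -55 -30.4 -14.6; -52 -15.1 -13.6; -49 -14.8 -13.6; -46 -14.9 -13.6; -43 -14.7 -13.6; -40 -14.9 -13.8; -37 -14.8 -13.8; -34 -14.8 -14.0; -31 -15.1 -14.0; -28 -14.7 -13.6; -25 -14.8 -14.0; -22 -15.0 -13.6; -19 -15.2 -14.0; -16 -16.6 -14.2; -13 -15.0 -14.1; -10 -15.0 -13.7; -7 -14.7 -13.8; -4 -14.8 -13.6; -1 -14.9 -13.9; 2 -15.0 -13.3; 5 -14.8 -14.1; 8 -14.8 -13.9; 11 -14.7 -13.9; 14 -15.2 -13.9; 17 -14.8 -13.8; 20 -14.6 -13.7; 23 -14.6 -13.9; 26 -14.9 -12.9; 29 -14.7 -14.2; 32 -14.8 -13.9; 35 -14.9 -13.5; 38 -15.3 -14.8; 41 -15.2 -14.1; 44 -14.8 -13.4; 47 -14.8 -14.0; 50 -15.0 -14.5; 53 -14.9 -14.2; 56 -14.7 -14.0; 59 -15.0 -14.3; 62 -15.1 -13.9; 65 -14.6 -13.9; 68 -14.9 -13.7; 
-58 -52.2 -49.4; -55 -29.0 -14.6; -52 -14.9 -13.9; -49 -15.1 -14.1; -46 -14.9 -13.7; -43 -14.9 -13.8; -40 -15.0 -13.5; -37 -14.8 -13.5; -34 -15.0 -14.1; -31 -14.7 -13.6; -28 -15.0 -14.0; -25 -15.1 -13.9; -22 -14.8 -13.8; -19 -16.0 -14.4; 
[... 1465 characters left out ...]
4.8 -14.1; 62 -15.2 -14.1; 65 -14.9 -13.3; 68 -14.7 -13.9; 
-58 -53.6 -50.0; -55 -30.8 -14.5; -52 -14.9 -14.1; -49 -14.9 -13.8; -46 -14.9 -14.1; -43 -14.9 -13.5; -40 -14.0 42.3; -37 -12.4 44.0; -34 -14.1 44.0; -31 -14.7 42.5; -28 -15.0 -13.4; -25 -14.4 33.0; -22 -15.0 -13.9; -19 -14.3 29.4; -16 -17.3 26.6; -4 -14.7 18.5; -1 -15.0 -6.8; 2 -14.8 15.1; 5 -14.7 13.4; 8 -14.7 -14.0; 11 -14.7 -13.9; 14 -15.0 -14.1; 17 -14.8 -14.1; 20 -14.7 -14.2; 23 -14.9 -13.8; 26 -14.8 -14.4; 29 -14.8 -13.8; 32 -15.1 -14.3; 35 -15.0 -14.1; 38 -14.8 -13.3; 41 -15.0 -13.5; 44 -14.8 -14.1; 47 -14.9 -13.8; 50 -14.9 -13.9; 53 -14.8 -14.0; 56 -15.1 -13.8; 59 -15.0 -13.9; 62 -14.9 -13.8; 65 -14.9 -13.8; 68 -14.9 -13.6;
```

View pics/w9.png

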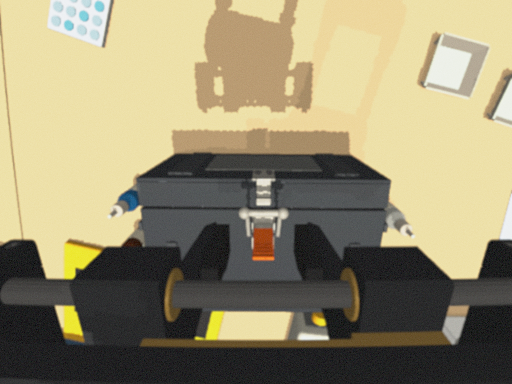

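View pics/w9z.png

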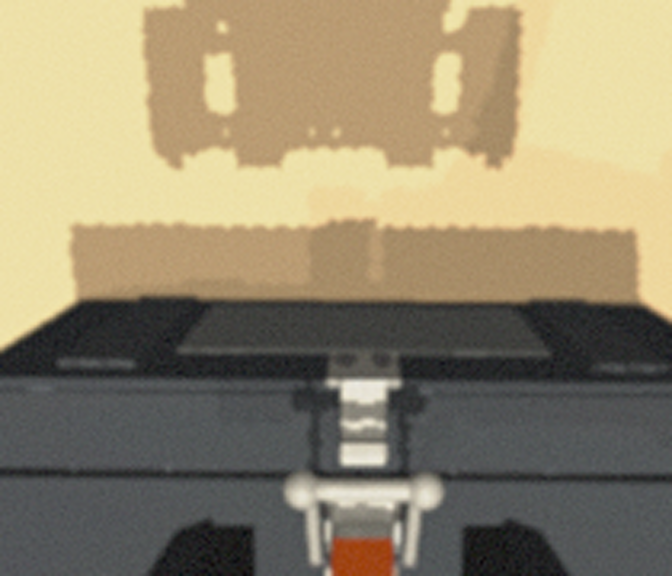

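```bash
python3 -c "
from h import *
P=np.load('pics/w9.npy');T=P.reshape(-1,3);T=T[~np.isnan(T[:,0])]
l=np.c_[T[:,:2]@e,T[:,:2]@f,T[:,2]]-PIV
i=(l[:,2]>34)&(l[:,2]<50)&(l[:,0]>-48)&(l[:,0]<-22)&(abs(l[:,1])<35)
q=l[i];print(np.percentile(q,[1,50,99],axis=0).round(1),len(q))
i=(l[:,2]>0)&(l[:,2]<60)&(l[:,0]>-8)&(l[:,0]<20)&(abs(l[:,1])<25);print('lever y',np.percentile(l[i],[2,50,98],axis=0).round(1))
i=(l[:,2]>-9)&(l[:,2]<8)&(l[:,0]>-55)&(l[:,0]<-22)&(abs(l[:,1])<20);print('keeper',np.percentile(l[i],[2,50,98],axis=0).round(1))
go([-35,0,-10])
"
```

```text
[[-39.3 -23.8  35.3]
 [-34.7  -0.2  41. ]
 [-25.7  23.6  44.2]] 424
lever y [[ -5.6 -16.5   1.3]
 [  3.5   0.2  24.7]
 [ 10.4  16.1  52.4]]
keeper [[-54.   -7.9  -8.6]
 [-39.8  -0.1  -7.2]
 [-24.8   8.    4.9]]
now L [-60.2  -5.8 104.8] d mm [-24.    6.5 115. ] share [-0.096   0.026   0.4602] rot share [-0.0011  0.0016  0.0006] F latch [ 1.8 -2.9  0.4] t 9.825 w 42.6
```

```bash
python3 -m pendant '[[-0.1,0.024,0,-0.0011,0.0016,0.0006,-1],[0,0,0.12,0,0,0,-1],[0,0,0.2,0,0,0,-1],[0,0,0,0,0,0,-1]]' >/dev/null; python3 -c "
from h import *
go([-35,0,-10])
c=cap('wrist','pics/w10.png')
"
```

```text
now L [-28.4  -2.9  24.7] d mm [ 7.   3.  34.6] share [0.0281 0.012  0.1385] rot share [-0.0004  0.0019 -0.0007] F latch [-0.3  0.4 -0.4] t 10.325 w 82.7
```

View pics/w10.png

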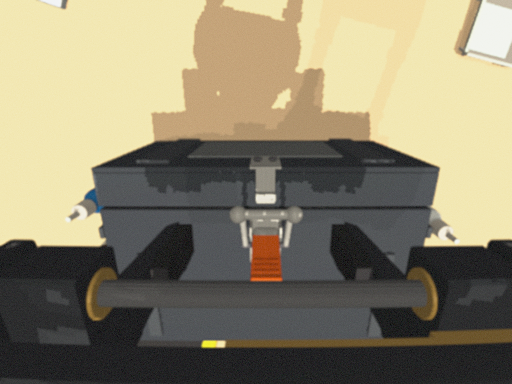

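```bash
python3 -m pendant '[[0.028,0.012,0,0,0.0019,0,-1],[0,0,0.07,0,0,0,-1],[0,0,0.068,0,0,0,-1],[0,0,0,0,0,0,-1]]' >/dev/null; python3 -c "
from h import *
go([-35,0,-10])
c=cap('wrist','pics/w11.png');d=c['depth'];HE=np.array(c['hand_eye'])
for v in range(200,240,3): print(v,[tuple(float(x) for x in np.round((HE@np.append(ray(c,u,v)*d[v,u],1))[:3],0)) for u in (170,180,190,330,340,350)])
"
```

```text
now L [-29.4  -0.9  -2.6] d mm [5.7 0.9 7.3] share [0.0228 0.0036 0.0292] rot share [-0.0009  0.0024 -0.0006] F latch [-0.5 -0.1  0.3] t 10.875 w 88.1
200 [(5.0, -71.0, 12.0), (6.0, -63.0, 12.0), (6.0, -55.0, 12.0), (6.0, 53.0, 12.0), (6.0, 60.0, 11.0), (6.0, 68.0, 12.0)]
203 [(3.0, -71.0, 12.0), (3.0, -63.0, 12.0), (78.0, -0.0, -184.0), (3.0, 53.0, 12.0), (3.0, 61.0, 12.0), (3.0, 69.0, 12.0)]
206 [(1.0, -71.0, 12.0), (0.0, -64.0, 13.0), (0.0, -56.0, 13.0), (1.0, 53.0, 11.0), (1.0, 60.0, 11.0), (1.0, 69.0, 12.0)]
209 [(-2.0, -72.0, 13.0), (-2.0, -64.0, 13.0), (-2.0, -56.0, 12.0), (-2.0, 53.0, 12.0), (-1.0, 61.0, 11.0), (-1.0, 69.0, 11.0)]
212 [(-5.0, -72.0, 13.0), (-5.0, -64.0, 14.0), (-5.0, -56.0, 13.0), (-4.0, 53.0, 12.0), (-4.0, 61.0, 12.0), (-4.0, 69.0, 12.0)]
215 [(-7.0, -72.0, 13.0), (-7.0, -64.0, 12.0), (-7.0, -56.0, 12.0), (-7.0, 54.0, 12.0), (-7.0, 62.0, 12.0), (-7.0, 70.0, 12.0)]
218 [(-10.0, -72.0, 12.0), (-10.0, -65.0, 13.0), (-10.0, -57.0, 13.0), (-10.0, 54.0, 12.0), (-10.0, 62.0, 13.0), (-9.0, 70.0, 12.0)]
221 [(-14.0, -74.0, 16.0), (-14.0, -66.0, 17.0), (-14.0, -58.0, 
[... 160 characters left out ...]
 (10.0, 46.0, -40.0), (10.0, 52.0, -39.0)]
227 [(10.0, -52.0, -45.0), (9.0, -47.0, -43.0), (-18.0, -57.0, 13.0), (-18.0, 55.0, 13.0), (10.0, 45.0, -43.0), (10.0, 50.0, -44.0)]
230 [(10.0, -51.0, -47.0), (9.0, -46.0, -47.0), (-20.0, -57.0, 13.0), (-20.0, 55.0, 12.0), (9.0, 44.0, -46.0), (9.0, 50.0, -46.0)]
233 [(10.0, -50.0, -51.0), (9.0, -45.0, -50.0), (-23.0, -58.0, 12.0), (-23.0, 55.0, 13.0), (8.0, 44.0, -47.0), (10.0, 48.0, -51.0)]
236 [(10.0, -49.0, -54.0), (8.0, -45.0, -51.0), (-26.0, -58.0, 14.0), (-25.0, 55.0, 12.0), (6.0, 44.0, -46.0), (9.0, 47.0, -54.0)]
239 [(9.0, -48.0, -57.0), (7.0, -44.0, -52.0), (-28.0, -58.0, 13.0), (-27.0, 55.0, 11.0), (5.0, 44.0, -48.0), (10.0, 46.0, -58.0)]
```

View pics/w11.png

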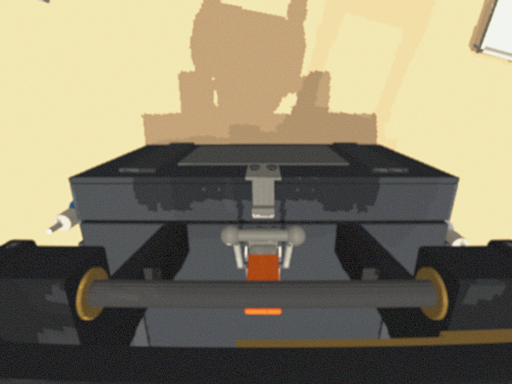

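```bash
python3 -m pendant '[[0.02,0.003,0,0,0.0024,0,-1],[0,0,0.025,0,0,0,-1],[0,0,0,0,0,0,0.3],[0,0,0,0,0,0,0.6],[0,0,0,0,0,0,1],[0,0,0,0,0,0,1]]' 8 >/dev/null; python3 -c "
from h import *
go([-35,0,-8])
c=cap('wrist','pics/w12.png')
"
```

```text
now L [-33.3  -0.5  -7.3] d mm [1.7 0.5 0.7] share [0.007  0.002  0.0029] rot share [-0.0011  0.0003 -0.0006] F latch [-0.7  0.1 -0.5] t 11.675 w 50.2
```

View pics/w12.png

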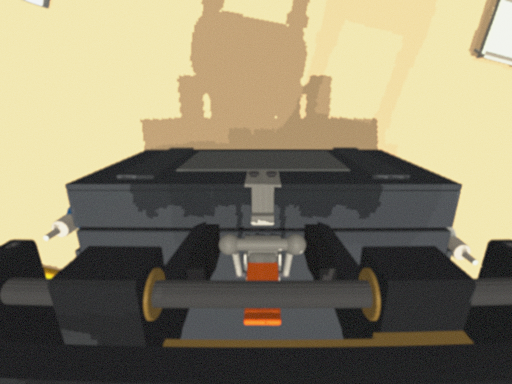

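```bash
python3 -m pendant '[[0.036,0,0.032,0,0,0,1],[0.016,0,0.05,0,0,0,1],[0.006,0,0.02,0,0,0,1],[0,0,0,0,0,0,1]]' >/dev/null; python3 -c "
from h import *
go([-44.3,0,-30.3])
c=cap('wrist','pics/w13.png')
cv2.imwrite('pics/w13z.png',cv2.resize(c['image'][140:300,180:350,::-1],None,fx=3.6,fy=3.6,interpolation=cv2.INTER_CUBIC))
"
```

```text
now L [-48.   -0.2 -34.7] d mm [-3.7  0.2 -4.4] share [-0.0149  0.0009 -0.0175] rot share [-0.001   0.0007 -0.0007] F latch [ 1.9  0.  -0.5] t 12.225 w 48.9
```

View pics/w13z.png

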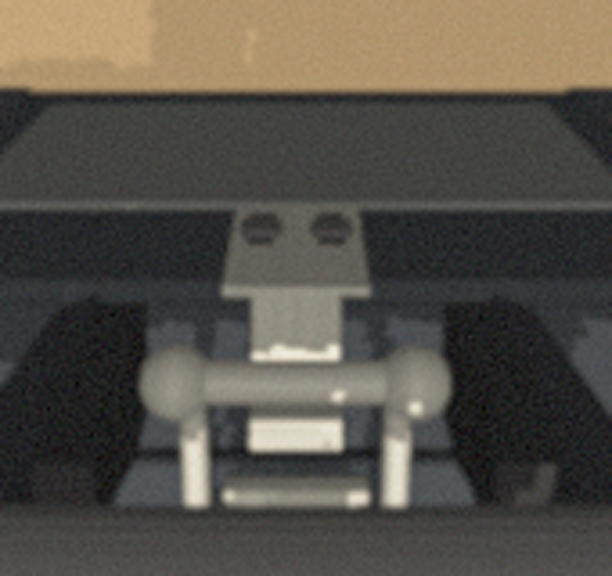

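```bash
cat >> h.py <<'E'
def bar(fn=None,crop=None):
    s=status.observe();t=L(s["tcp_pos"])
    c=cap("wrist",fn);P=cloud(c);T=P.reshape(-1,3);T=T[~np.isnan(T[:,0])]
    l=np.c_[T[:,:2]@e,T[:,:2]@f,T[:,2]]-PIV
    return c,l,t
E
python3 -c "
from h import *
c,l,t=bar()
for lo,hi in ((-7,7),(9,13),(-13,-9),(15,23),(-23,-15)):
  print(lo)
  for s0 in range(-62,-20,2):
    i=(l[:,1]>lo)&(l[:,1]<hi)&(l[:,0]>s0)&(l[:,0]<=s0+2)&(l[:,2]>-20)&(l[:,2]<40)
    if i.sum()>3: print(s0,np.percentile(l[i,2],[5,95]).round(1),end='; ')
  print()
st()"
```

```text
-7
-58 [-15.9 -14.2]; -56 [-18.8  -6.9]; -54 [-8.5 -6.8]; -52 [-8.3 13. ]; -50 [-8.3 14.4]; -48 [-8.2 14.5]; -46 [-8.1 14.3]; -44 [-8.3 -6.2]; -42 [-8.2 -6.8]; -38 [2.4 4.6]; -36 [-3.6  4.5]; -34 [-4.4  5. ]; -32 [3.5 5.1]; 
9
-56 [-18.9  -7.2]; -52 [10.5 13.3]; -50 [-15.7  14.1]; -48 [-15.8  14.6]; -46 [-15.5  14. ]; -44 [-15.5 -14. ]; -42 [-15.5 -13.8]; -40 [-15.3 -14.1]; -38 [-15.2 -14.9]; -28 [-15.5 -13.9]; -26 [-15.6 -13.6]; -24 [-15.7 -14.3]; -22 [-15.6 -14. ]; 
-13
-56 [-18.9  -7.1]; -52 [-14.8  12.9]; -50 [-15.6  14.2]; -48 [-15.5  14.9]; -46 [-15.5  14. ]; -44 [-15.9 -13.9]; -42 [-15.8 -13.8]; -40 [-15.9 -13.4]; -38 [-15.8 -14.8]; -28 [-15.6 -14.1]; -26 [-15.7 -14.1]; -24 [-15.8 -13.9]; -22 [-15.9 -14.2]; 
15
-54 [-19.6  13.5]; -52 [-15.4  15.7]; -50 [-15.7  17. ]; -48 [-15.5  16.9]; -46 [-15.6  16.7]; -44 [-15.6  15.1]; -42 [-15.5  13.4]; -40 [-16.   13.7]; -38 [-15.1  13.5]; -36 [12.1 14. ]; -34 [12.  13.8]; -32 [12.3 13.6]; -30 [11.9 14.1]; -28 [-15.3  13.6]; -26 [-15.1  13.5]; -24 [-15.5 -13.9]; -22 [-15.  -13.5]; 
-23
-54 [-19.   13.5]; -52 [-15.4  15.8]; -50 [-15.6  16.8]; -48 [-15.7  16.6]; -46 [-15.7  16.5]; -44 [-15.9  15.1]; -42 [-15.7  13.4]; -40 [-15.6  13.4]; -38 [-15.1  13.8]; -36 [11.9 13.7]; -34 [11.3 13.2]; -32 [11.6 13.8]; -30 [12.6 14.3]; -28 [-15.   13.8]; -26 [-15.7  13.6]; -24 [-15.5 -14.1]; -22 [-15.6 -14. ]; 
t 12.325 tcp [548.9  -8.2 140.8] q [-0.0779  0.997  -0.0029  0.0023] F [0.2 0.5 0.4] M [ 0.16 -0.08  0.04] w 48.93311213836447
```

```bash
python3 -m pendant '[[-0.008,0,0.026,0,0,0,1],[0,0,0.02,0,0,0,1],[0,0,0,0,0,0,1]]' >/dev/null; python3 -c "
from h import *
go([-45,0,-49.2])"
python3 -m pendant '[[0,0,0.006,0,0,0,1]]' >/dev/null; python3 -c "
from h import *
go([-45,0,-49.2])"
```

```text
now L [-46.3  -0.2 -46.5] d mm [-1.3  0.3  2.7] share [-0.005   0.0011  0.0108] rot share [-0.0009  0.0004 -0.0006] F latch [-0.6  0.1 -0.2] t 12.7 w 48.7
now L [-46.1  -0.2 -47.9] d mm [-1.1  0.3  1.3] share [-0.0043  0.001   0.0052] rot share [-0.0009  0.0005 -0.0006] F latch [-0.2  0.8  0.4] t 12.825 w 48.2
```

```bash
python3 -m pendant '[[0,0,0.005,0,0,0,1]]' >/dev/null; python3 -c "
from h import *
go([-45,0,-49.2])"
python3 -m pendant '[[0,0,0.004,0,0,0,1]]' >/dev/null; python3 -c "
from h import *
go([-45,0,-49.2])"
python3 -m pendant '[[0,0,0.004,0,0,0,1]]' >/dev/null; python3 -c "
from h import *
go([-45,0,-49.2])
c,l,t=bar('pics/w14.png')
for lo,hi in ((-7,7),(15,23),(-23,-15)):
  print(lo)
  for s0 in range(-62,-20,2):
    i=(l[:,1]>lo)&(l[:,1]<hi)&(l[:,0]>s0)&(l[:,0]<=s0+2)&(l[:,2]>-20)&(l[:,2]<40)
    if i.sum()>3: print(s0,np.percentile(l[i,2],[5,50,95]).round(1),end='; ')
  print()
cv2.imwrite('pics/w14z.png',cv2.resize(c['image'][140:300,180:350,::-1],None,fx=3.6,fy=3.6,interpolation=cv2.INTER_CUBIC))
"
```

```text
now L [-46.   -0.2 -49.2] d mm [-1.   0.3  0. ] share [-0.004   0.001   0.0002] rot share [-0.0009  0.0005 -0.0006] F latch [-0.5  0.9  0.9] t 12.95 w 48.8
now L [-45.8  -0.3 -49.7] d mm [-0.8  0.3 -0.5] share [-0.0034  0.001  -0.0019] rot share [-0.001   0.0005 -0.0006] F latch [-1.6  0.9  5.6] t 13.075 w 48.8
now L [-45.7  -0.3 -49.9] d mm [-0.7  0.3 -0.7] share [-0.0029  0.0012 -0.0027] rot share [-0.001   0.0006 -0.0006] F latch [-2.4  0.5  5.8] t 13.2 w 48.7
-7
-56 [-19.  -11.8  -7. ]; -54 [-8.3 -7.4 -6.6]; -52 [-8.3 -7.5 -6.4]; -50 [-8.  -4.9 -1.2]; -48 [-6.4 -1.1  0.2]; -46 [-1.4 -0.7  0. ]; -44 [-2.  -1.4 -0.9]; -40 [-8.2 -7.3 -6.3]; -38 [-8.2 -7.1  4.1]; -36 [-8.1 -1.2  4.6]; -34 [-7.7 -1.9  4.8]; -32 [3.4 4.1 5.1]; -30 [3.3 3.9 4.3]; 
15
-54 [-19.3 -15.8 -14.1]; -52 [-15.3  -4.5  -0.3]; -50 [-15.5  -1.2   1.4]; -48 [-15.6   0.2   1.9]; -46 [-14.5   1.1   2.2]; -44 [-0.5  0.8  1.6]; -42 [-1.2  0.   0.8]; -40 [-0.7  0.1  1. ]; -38 [0.2 0.7 2.2]; -36 [-1.6  1.7  2.7]; -34 [-14.3   2.3   3.6]; -32 [-15.3   2.5   4. ]; -30 [-15.5   3.1   4.5]; -28 [-15.7 -14.6   4.2]; -26 [-15.3 -14.7 -13.5]; -24 [-15.3 -15.  -14.5]; -22 [-15.3 -15.  -14.4]; 
-23
-54 [-19.6 -15.8 -14.2]; -52 [-15.6  -4.4  -0.9]; -50 [-15.4  -1.    1.5]; -48 [-16.1  -0.2   2.1]; -46 [-14.5   1.2   2.3]; -44 [-1.   1.   1.8]; -42 [-1.3  0.2  0.6]; -40 [-1.3  0.2  1.7]; -38 [-1.1  0.8  2.3]; -36 [-0.9  1.7  2.8]; -34 [-14.9   2.3   3.6]; -32 [-15.3   2.6   3.9]; -30 [-15.4   2.9   4.6]; -28 [-15.2 -14.5   4. ]; -26 [-15.6 -15.1 -14.3]; -24 [-15.3 -14.8 -14.3]; -22 [-15.9 -14.4 -13.9];
```

View pics/w14z.png

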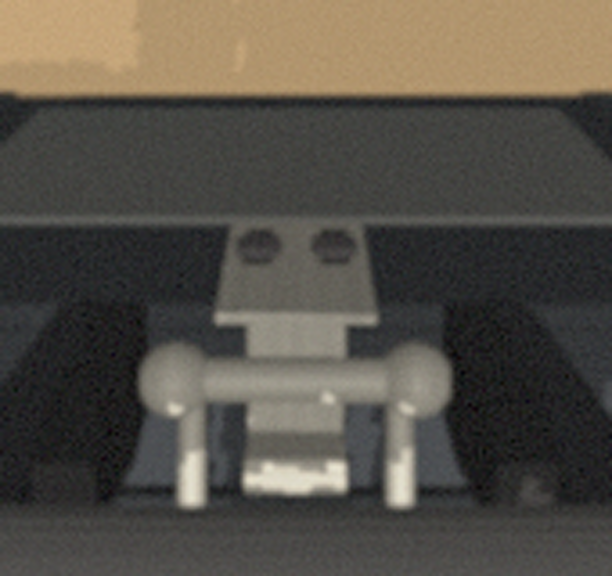

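Bar rests on the foot in front of the post (bar at (295,380), post below it in the crop). Draw it back by feel.

```bash
python3 -m pendant '[[-0.012,0,0,0,0,0,1]]' >/dev/null; python3 -c "
from h import *
go([-37.5,0,-49.5])"
python3 -m pendant '[[-0.012,0,0,0,0,0,1]]' >/dev/null; python3 -c "
from h import *
go([-37.5,0,-49.5])"
```

```text
now L [-44.4  -0.2 -49.9] d mm [-6.9  0.3 -0.4] share [-0.0277  0.001  -0.0018] rot share [-0.0009  0.     -0.0006] F latch [-5.2 -0.1  3.8] t 13.375 w 49.0
now L [-43.3  -0.2 -50.1] d mm [-5.8  0.2 -0.6] share [-0.023   0.0009 -0.0025] rot share [-0.0009 -0.0006 -0.0006] F latch [-5.   0.8  3.8] t 13.5 w 48.7
```

```bash
python3 -m pendant '[[-0.012,0,-0.003,0,0,0,1]]' >/dev/null; python3 -c "
from h import *
go([-37.5,0,-49.5])"
python3 -m pendant '[[-0.012,0,-0.002,0,0,0,1]]' >/dev/null; python3 -c "
from h import *
go([-37.5,0,-49.5])"
```

```text
now L [-41.9  -0.2 -50. ] d mm [-4.4  0.2 -0.5] share [-0.0177  0.0009 -0.002 ] rot share [-0.0009 -0.0012 -0.0006] F latch [-3.4  0.4 -0.3] t 13.625 w 49.1
now L [-40.1  -0.2 -50.1] d mm [-2.6  0.2 -0.6] share [-0.0105  0.0008 -0.0024] rot share [-0.0009 -0.0016 -0.0006] F latch [-5.1  0.9  1.8] t 13.75 w 49.1
```

```bash
python3 -m pendant '[[-0.01,0,-0.002,0,0,0,1]]' >/dev/null; python3 -c "
from h import *
go([-37.5,0,-49.5])
c,l,t=bar('pics/w15.png')
for lo,hi in ((-7,7),(15,23),(-23,-15)):
  print(lo)
  for s0 in range(-52,-20,2):
    i=(l[:,1]>lo)&(l[:,1]<hi)&(l[:,0]>s0)&(l[:,0]<=s0+2)&(l[:,2]>-20)&(l[:,2]<40)
    if i.sum()>3: print(s0,np.percentile(l[i,2],[5,50,95]).round(1),end='; ')
  print()
cv2.imwrite('pics/w15z.png',cv2.resize(c['image'][140:300,180:350,::-1],None,fx=3.6,fy=3.6,interpolation=cv2.INTER_CUBIC))
"
```

```text
now L [-38.6  -0.2 -50.1] d mm [-1.   0.2 -0.6] share [-0.0042  0.0008 -0.0024] rot share [-0.0009 -0.002  -0.0006] F latch [-4.3 -0.2  2.5] t 13.875 w 48.7
-7
-52 [-8.6 -7.2 -6.5]; -50 [-8.2 -7.4 -6.4]; -48 [-8.2 -7.6 -6.4]; -46 [-8.3 -7.4 -6.4]; -44 [-8.4 -7.3 -6.4]; -42 [-8.1 -3.3 -0.7]; -40 [-2.3 -1.   0.2]; -38 [-1.5 -0.6  4.3]; -36 [-3.2  3.3  4.7]; -34 [-4.3  4.   5.2]; -32 [3.3 4.1 5. ]; 
15
-52 [-15.5 -14.8 -14. ]; -50 [-15.7 -14.9 -14.2]; -48 [-15.7 -14.8 -14.1]; -46 [-15.6 -14.8  -3. ]; -44 [-15.3  -3.3   0.1]; -42 [-15.6  -0.3   1.7]; -40 [-15.4   0.9   2.3]; -38 [-1.5  1.2  2.5]; -36 [-0.8  0.4  1.7]; -34 [-1.3 -0.5  0.7]; -32 [-0.7  0.1  1.4]; -30 [-0.8  0.9  2. ]; -28 [0.  1.6 2.8]; -26 [-15.4   1.6   3.5]; -24 [-15.6   1.6   3.6]; -22 [-15.4   2.2   4.5]; 
-23
-52 [-15.8 -14.8 -13.8]; -50 [-16.  -15.2 -14.1]; -48 [-16.2 -15.1 -13.9]; -46 [-15.9 -14.7  -3.9]; -44 [-15.3  -3.2  -0.2]; -42 [-15.4  -0.3   1.5]; -40 [-15.7   0.6   2.1]; -38 [-14.8   1.    2.3]; -36 [-0.7  0.2  1.7]; -34 [-1.6 -0.6  0.5]; -32 [-1.2  0.2  1.3]; -30 [-0.4  0.9  1.7]; -28 [-15.3   1.3   2.4]; -26 [-14.3   1.8   3. ]; -24 [-14.9   2.2   3.5]; -22 [-15.7   2.7   4.2];
```

View pics/w15z.png

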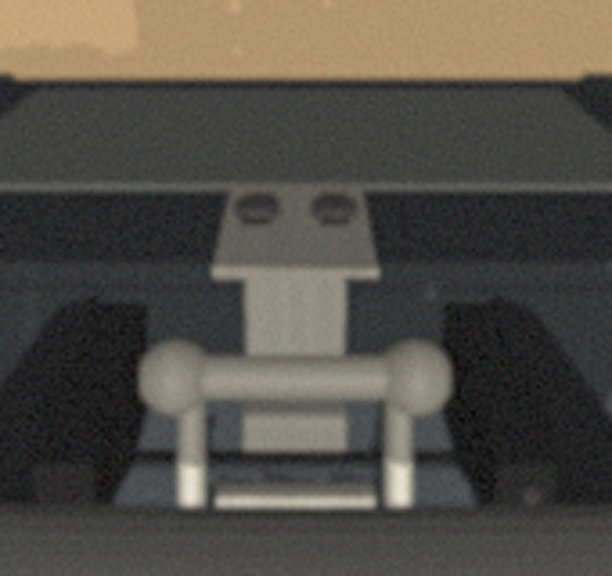

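```bash
python3 -m pendant '[[-0.008,0,-0.002,0,0,0,1]]' >/dev/null; python3 -c "
from h import *
go([-37.5,0,-49.5])"
python3 -m pendant '[[-0.008,0,-0.002,0,0,0,1]]' >/dev/null; python3 -c "
from h import *
go([-37.5,0,-49.5])"
```

```text
now L [-37.7  -0.2 -50.1] d mm [-0.2  0.2 -0.6] share [-0.0007  0.0007 -0.0023] rot share [-0.0008 -0.0025 -0.0005] F latch [-8.9  0.   3.2] t 14.05 w 48.9
now L [-37.8  -0.2 -50.1] d mm [-0.3  0.2 -0.6] share [-0.0013  0.0006 -0.0026] rot share [-0.0008 -0.0033 -0.0005] F latch [-10.   -0.2   5.3] t 14.175 w 48.6
```

```bash
python3 -m pendant '[[-0.005,0,0,0,0,0,1]]' >/dev/null; python3 -c "
from h import *
go([-37.5,0,-49.5])
c,l,t=bar('pics/w16.png')
for lo,hi in ((-7,7),(15,23),(-23,-15)):
  print(lo)
  for s0 in range(-50,-26,1):
    i=(l[:,1]>lo)&(l[:,1]<hi)&(l[:,0]>s0)&(l[:,0]<=s0+1)&(l[:,2]>-20)&(l[:,2]<40)
    if i.sum()>3: print(s0,np.percentile(l[i,2],[50,95]).round(1),end='; ')
  print()
"
python3 -m pendant '[[0,0,0,0,0,0,0.2],[0,0,0,0,0,0,-0.4],[0,0,0,0,0,0,-1],[0,0,0,0,0,0,-1]]' >/dev/null; python3 -c "
from h import *
go([-37.5,0,-49.5])
c,l,t=bar('pics/w17.png')
for lo,hi in ((-7,7),(15,23),(-23,-15)):
  print(lo)
  for s0 in range(-50,-26,1):
    i=(l[:,1]>lo)&(l[:,1]<hi)&(l[:,0]>s0)&(l[:,0]<=s0+1)&(l[:,2]>-20)&(l[:,2]<40)
    if i.sum()>3: print(s0,np.percentile(l[i,2],[50,95]).round(1),end='; ')
  print()
cv2.imwrite('pics/w17z.png',cv2.resize(c['image'][140:300,180:350,::-1],None,fx=3.6,fy=3.6,interpolation=cv2.INTER_CUBIC))
"
```

```text
now L [-38.   -0.2 -50.2] d mm [-0.5  0.2 -0.7] share [-0.0021  0.0008 -0.0027] rot share [-0.0008 -0.0038 -0.0005] F latch [-8.1  1.   5.8] t 14.3 w 48.3
-7
-50 [-7.4 -6.6]; -49 [-7.6 -6.4]; -48 [-7.4 -6.8]; -47 [-7.5 -6.6]; -46 [-7.4 -6.6]; -45 [-7.3 -6.6]; -44 [-7.6 -6.6]; -43 [-7.6 -7. ]; -42 [-7.6 -3.1]; -41 [-3.8 -1.4]; -40 [-2.2 -0.4]; -39 [-0.9  0.2]; -38 [-0.8  0.4]; -37 [-0.4  3.9]; -36 [2.4 4.6]; -35 [3.7 4.8]; -34 [3.9 5. ]; -33 [4.4 5.5]; -32 [4.1 4.9]; -31 [4.2 4.9]; -30 [3.6 3.7]; 
15
-50 [-14.7 -14.1]; -49 [-15.1 -14.3]; -48 [-14.8 -14.1]; -47 [-14.9 -13.8]; -46 [-14.8 -14. ]; -45 [-14.4 -13.5]; -44 [-14.6  -1.6]; -43 [-4.1 -0.9]; -42 [-1.9  0.7]; -41 [-0.4  1.4]; -40 [-0.4  1.8]; -39 [0.7 2.2]; -38 [1.2 2.3]; -37 [1.7 2.1]; -36 [1.1 2.5]; -35 [0.9 1.6]; -34 [0.1 1. ]; -33 [-0.4  0.5]; -32 [-0.5  0.3]; -31 [-0.1  1.4]; -30 [-0.3  0.5]; -29 [0.2 1.8]; -28 [0.7 2.2]; -27 [0.7 1.4]; 
-23
-50 [-15.1 -13.9]; -49 [-14.9 -13.7]; -48 [-15.1 -14.2]; -47 [-14.7 -13.5]; -46 [-14.7 -13.9]; -45 [-15.  -13.5]; -44 [-14.4  -1.6]; -43 [-3.7 -0.8]; -42 [-3.1  0.3]; -41 [-0.4  1.4]; -4
[... 821 characters left out ...]
5.1 -14.1]; -44 [-14.6  -1.4]; -43 [-3.9 -0.5]; -42 [-1.7  0.8]; -41 [-0.7  1.5]; -40 [-0.3  1.9]; -39 [1.1 2.3]; -38 [1.6 2.7]; -37 [1.6 2.4]; -36 [1.4 2.2]; -35 [0.9 1.7]; -34 [0.1 1.3]; -33 [-0.6  0.4]; -32 [-0.4  0.7]; -31 [0.2 0.8]; -30 [0.4 1.3]; -29 [0.3 1.4]; -28 [1.  1.5]; -27 [1.3 2.2]; 
-23
-50 [-14.8 -14. ]; -49 [-14.9 -14.2]; -48 [-15.1 -14.3]; -47 [-14.9 -14. ]; -46 [-14.8 -14.5]; -45 [-15.  -13.9]; -44 [-14.3  -2.2]; -43 [-3.  -0.5]; -42 [-1.4  0.8]; -41 [-0.7  1.5]; -40 [0.4 2.1]; -39 [1.  2.5]; -38 [1.2 2.3]; -37 [1.4 2.4]; -36 [1.2 2.5]; -35 [0.7 1.7]; -34 [0.1 1.1]; -33 [-0.6 -0.1]; -32 [-0.1  0.5]; -31 [0.  0.5]; -30 [0.4 1.4]; -29 [0.1 1.5]; -28 [0.5 1.6]; -27 [1.1 2. ];
```

View pics/w17z.png

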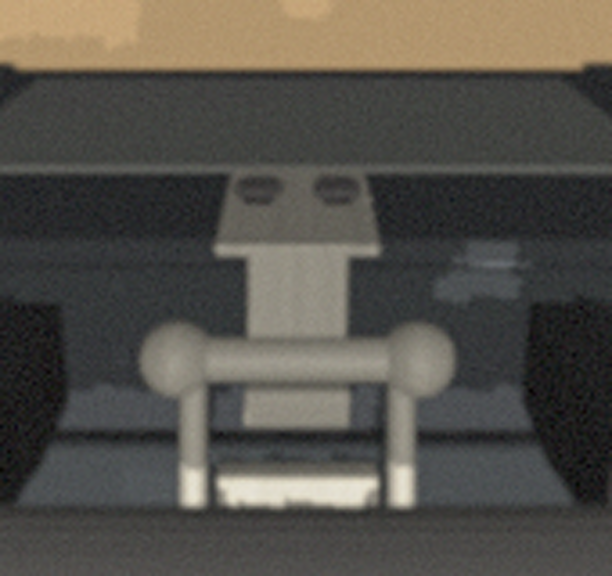

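```bash
python3 -m pendant '[[0,0,0,0,-0.001,0,-1],[0,0,-0.15,0,-0.002,0,-1],[0,0,-0.16,0,0,0,-1],[0,0,0,0,0,0,-1],[-0.12,0,0,0,0,0,1],[-0.12,0,0,0,0,0,1],[0,0,0,0,0,0,1],[0,0,0,0,0,0,1]]' 10 >/dev/null; python3 -c "
from h import *
go([25,0,10])
c,l,t=bar('pics/w18.png')
for lo,hi in ((-7,7),(15,23),(-23,-15)):
  print(lo)
  for s0 in range(-50,60,2):
    i=(l[:,1]>lo)&(l[:,1]<hi)&(l[:,0]>s0)&(l[:,0]<=s0+2)&(l[:,2]>-20)&(l[:,2]<55)
    if i.sum()>3: print(s0,np.percentile(l[i,2],[50,95]).round(1),end='; ')
  print()
s=cap('side');cv2.imwrite('pics/s18.png',cv2.resize(s['image'][120:300,200:380,::-1],None,fx=3.3,fy=3.3))
"
```

```text
now L [23.5  0.2 24.6] d mm [-1.6 -0.1 14.6] share [-0.0064 -0.0004  0.0584] rot share [-0.0007 -0.0007 -0.0005] F latch [-0.5  0.2  0.4] t 15.9 w 50.3
-7
-50 [-7.4 -6.5]; -48 [-7.5 -6.4]; -46 [-7.4 -6.2]; -44 [-7.7 -6.5]; -42 [-7.  -1.8]; -40 [-1.1  0. ]; -38 [-0.5  0.4]; -36 [3.8 5. ]; -34 [4.4 5.2]; -32 [4.2 5.3]; -28 [-7.3 -6.5]; -26 [-7.6 -6.4]; -24 [-9.1 -7.3]; -22 [-15.1 -13.9]; -20 [-14.5 -13.7]; -18 [-17.1 -15. ]; -16 [-17.4 -15.4]; -14 [-14.8 -13.3]; -12 [-10.5  -8.8]; -10 [-9.8 -8.9]; -8 [-9.9 -9. ]; -6 [-9.4  1.6]; -4 [1.7 6. ]; -2 [6.6 8.2]; 0 [10.3 12.4]; 2 [13.4 15.9]; 4 [17.  19.6]; 6 [20.7 22.7]; 8 [23.9 26.1]; 10 [27.4 29.7]; 12 [31.4 33. ]; 14 [34.2 36.5]; 16 [37.8 40.7]; 18 [41.5 46.3]; 20 [47.1 49. ]; 22 [48.  48.9]; 54 [-14.9 -13.7]; 56 [-14.8 -14.2]; 58 [-14.6 -14.2]; 
15
-50 [-15.2 -14.3]; -48 [-14.6 -14.2]; -46 [-14.9 -13.7]; -44 [-14.   -0.6]; -42 [0.3 1.7]; -40 [1.7 2.6]; -38 [1.6 2.4]; -36 [0.8 2.1]; -34 [-0.7  0.4]; -32 [-0.  1.]; -30 [0.1 1.6]; -28 [-14.5   1.5]; -26 [0.7 2.6]; -24 [-6.2  2.8]; -22 [1.8 4.2]; -20 [1.7 4.8]; -18 [3.7 5. ]; -16 [3.6 5.1]; 
[... 856 characters left out ...]
-24 [1.4 2.8]; -22 [2.3 4. ]; -20 [1.2 4.2]; -18 [3.4 4.3]; -16 [3.8 5.2]; -14 [3.5 5.6]; -12 [4.8 6.5]; -10 [5.7 7.5]; -8 [6.1 7.2]; -6 [6.4 8.2]; -4 [7.5 9.3]; -2 [8.  9.5]; 0 [ 8.5 10.1]; 2 [ 9.6 11. ]; 4 [10.1 11.7]; 6 [10.9 12.4]; 8 [11.6 12.5]; 10 [-14.7  10.7]; 12 [-15.2 -14.2]; 14 [-14.6 -14.3]; 16 [-14.7 -14.3]; 18 [-14.3 -13.5]; 20 [-15.2 -13.8]; 22 [-14.7 -13.9]; 24 [-14.9 -14.3]; 26 [-15.1 -14.2]; 28 [-14.9 -14.3]; 30 [-14.8 -13.7]; 32 [-14.8 -14. ]; 34 [-15.  -14.3]; 36 [-14.8 -14.2]; 38 [-14.8 -14. ]; 40 [-14.9 -13.8]; 42 [-14.6 -14. ]; 44 [-14.9 -13.9]; 46 [-15.3 -14. ]; 48 [-15.1 -14. ]; 50 [-14.7 -14. ]; 52 [-15.  -13.8]; 54 [-14.6 -14.2]; 56 [-14.8 -14.4]; 58 [-14.9 -14.3];
```

View pics/w18.png

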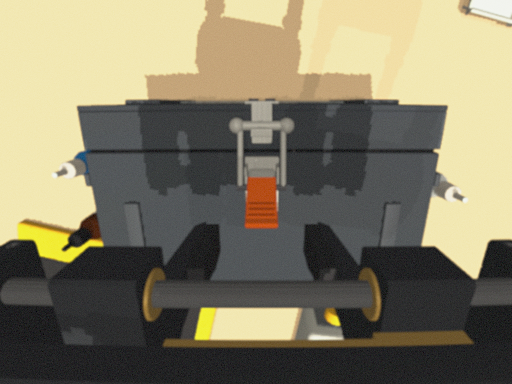

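View pics/s18.png

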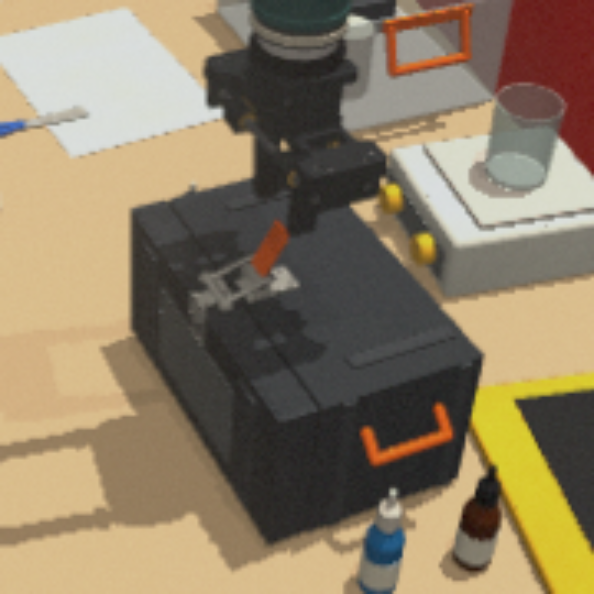

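Loop seated (bar line at row 126 against the post), lever end at x≈20, z≈48. Now shut the fingers and press the lever.

```bash
python3 -m pendant '[[0,0,0,0,0,0,1],[0,0,0,0,0,0,1],[0,0,0.03,0,0,0,1],[0,0,0.02,0,0,0,1]]' 10 >/dev/null; python3 -c "
from h import *
go([25,0,8.5])"
python3 -m pendant '[[0,0,0.016,0,0,0,1]]' >/dev/null; python3 -c "
from h import *
go([25,0,8.5])"
python3 -m pendant '[[0,0,0.016,0,0,0,1]]' >/dev/null; python3 -c "
from h import *
go([25,0,8.5])"
```

```text
now L [22.2 -0.  12.5] d mm [-2.8  0.1  4. ] share [-0.0113  0.0003  0.0158] rot share [-0.0008 -0.0004 -0.0006] F latch [ 0.2 -0.1 -0.5] t 16.5 w 2.4
now L [23.7 -0.1  9.5] d mm [-1.3  0.2  1. ] share [-0.005   0.0006  0.0038] rot share [-0.0008  0.0002 -0.0006] F latch [3.9 1.2 8.6] t 16.625 w 0.7
now L [26.7 -0.2  8. ] d mm [ 1.7  0.2 -0.5] share [ 0.0069  0.0008 -0.0019] rot share [-0.0009  0.0013 -0.0006] F latch [3.6 0.9 8.8] t 16.75 w 0.2
```

```bash
python3 -m pendant '[[-0.013,0,0.016,0,0,0,1],[-0.013,0,0.016,0,0,0,1]]' >/dev/null; python3 -c "
from h import *
go([33,0,1.5])"
python3 -m pendant '[[-0.01,0,0.018,0,0,0,1]]' >/dev/null; python3 -c "
from h import *
go([38,0,-6.5])"
```

```text
now L [35.6 -0.2  2.4] d mm [2.6 0.2 0.9] share [0.0104 0.0007 0.0035] rot share [-0.0009  0.0021 -0.0006] F latch [0.2 0.7 3.8] t 17.0 w 0.9
now L [39.6 -0.2 -1.4] d mm [1.6 0.3 5. ] share [0.0065 0.001  0.0202] rot share [-0.0009  0.0026 -0.0006] F latch [2.1 0.2 4.9] t 17.125 w 0.6
```

```bash
python3 -m pendant '[[0.004,0,0.02,0,0,0,1],[0.004,0,0.02,0,0,0,1]]' >/dev/null; python3 -c "
from h import *
go([40,0,-8.5])"
python3 -m pendant '[[0.002,0,0.02,0,0,0,1]]' >/dev/null; python3 -c "
from h import *
go([42,0,-15])"
```

```text
now L [43.1 -0.5 -9. ] d mm [ 3.1  0.5 -0.6] share [ 0.0125  0.0021 -0.0023] rot share [-0.0011  0.0044 -0.0006] F latch [3.5 0.1 3.9] t 17.375 w 0.8
now L [ 43.   -0.7 -14.5] d mm [1.  0.7 0.5] share [0.0039 0.0028 0.002 ] rot share [-0.0011  0.0044 -0.0006] F latch [ 0.8 -0.1  1.4] t 17.5 w 0.6
```

```bash
python3 -m pendant '[[0,0,0.02,0,0.004,0,1]]' >/dev/null; python3 -c "
from h import *
go([44,0,-25])
c,l,t=bar('pics/w19.png')
for lo,hi in ((-7,7),(15,23)):
  for s0 in range(-50,60,2):
    i=(l[:,1]>lo)&(l[:,1]<hi)&(l[:,0]>s0)&(l[:,0]<=s0+2)&(l[:,2]>-20)&(l[:,2]<55)
    if i.sum()>3: print(s0,np.percentile(l[i,2],[50,95]).round(1),end='; ')
  print()
"
```

```text
now L [ 41.5  -0.7 -20.8] d mm [-2.5  0.7  4.2] share [-0.0099  0.0029  0.0167] rot share [-0.0011 -0.0003 -0.0007] F latch [ 0.   0.7 -0.2] t 17.625 w 0.3
-50 [-7.  -5.8]; -48 [-7.  -5.8]; -46 [-6.9 -5.8]; -44 [-7.3 -6.1]; -42 [-7.2 -6.1]; -40 [-7.  -1.4]; -38 [-0.3  0.6]; -36 [0.7 4.3]; -34 [4.3 5.4]; -32 [4.4 5.3]; -30 [4.4 5.3]; -28 [-7.3 -6.3]; -26 [-7.1 -6.1]; -24 [-7.6 -6.7]; -22 [-14.8 -13.6]; -20 [-14.9 -13.8]; -18 [-15.  -13.8]; -16 [-17.3 -15.2]; -14 [-14.9 -13.7]; -12 [-10.4  -9.1]; -10 [-9.9 -8.7]; -8 [-9.8 -8.8]; -6 [-9.7 -8.4]; -4 [2.2 4.4]; -2 [4.2 5.6]; 0 [4.9 5.9]; 2 [5.4 6.3]; 4 [5.8 7. ]; 6 [6.1 7.5]; 8 [6.6 7.8]; 10 [7.1 8.1]; 12 [7.3 8.5]; 14 [7.6 8.7]; 16 [8.1 9.2]; 18 [8.6 9.4]; 20 [9.  9.9]; 22 [ 9.3 10.4]; 24 [ 9.7 10.6]; 26 [10.3 11.2]; 28 [10.5 11.6]; 30 [31.5 52.2]; 32 [36.6 53.8]; 34 [24.3 41.7]; 36 [38.4 42.1]; 38 [38.6 42.1]; 40 [37.3 39.4]; 42 [37.4 39.5]; 44 [36.7 37. ]; 46 [36.5 37.6]; 48 [36.8 37.1]; 
-50 [-14.2 -13.3]; -48 [-14.5 -13.3]; -46 [-14.3 -13.4]; -44 [-14.4 -13.3]; -42 [-14.1  -0.4]; -40 [0.4 2. ]; -38 [2.1 3.2]; -36 [2.4 3.8]; -34 [2.3 3.3]; -32 [1.  2.4]; -30 [-0.8  0.1]; -28 [-1.4  0.8]; -26 [-13.9   0.7]; -24 [-1.6  0.6]; -22 [-1.8  0.6]; -20 [-0.5  0.8]; -18 [-0.5  0.7]; -16 [-0.4  1.6]; -14 [-0.2  1.4]; -12 [-0.1  1.5]; -10 [-0.3  1.8]; -8 [-6.8  1.9]; -6 [-6.8  2. ]; -4 [0.3 1.9]; -2 [-14.1   2.4]; 0 [0.2 2.4]; 2 [1.3 2.9]; 4 [1.2 2.5]; 6 [1.6 2.6]; 8 [0.2 2.8]; 10 [1.6 3.6]; 12 [2.7 3.6]; 14 [-14.3   2.3]; 16 [-15.  -14.2]; 18 [-14.5 -13.7]; 20 [-14.7 -14. ]; 22 [-14.5 -13.9]; 24 [-14.8 -13.6]; 26 [-14.8 -13.7]; 28 [-14.9 -14.2]; 30 [-15.   14.9]; 32 [-14.9 -14. ]; 34 [-14.7 -14. ]; 36 [-14.6 -13.8]; 38 [-15.  -14.2]; 40 [-14.5 -14. ]; 42 [-14.9 -13.6]; 44 [-15.  -14.1]; 46 [-15. -14.]; 48 [-14.7 -14.1]; 50 [-15.  -14.1]; 52 [-15.1 -13.4]; 54 [-14.9 -14. ]; 56 [-14.7 -14.3]; 58 [-14.7 -14.3];
```

View pics/w19.png

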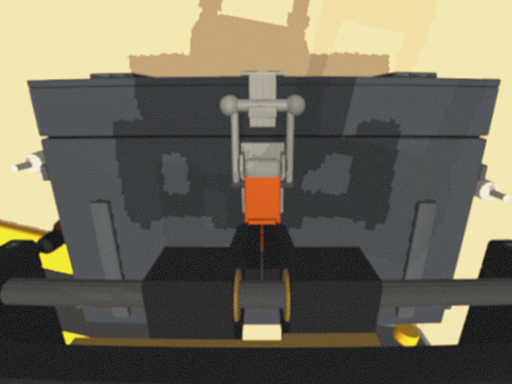

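```bash
python3 -m pendant '[[0,0,0.02,0,0,0,1],[0,0,0.014,0,0,0,1]]' >/dev/null; python3 -c "
from h import *
go([42,0,-35.5])"
python3 -m pendant '[[0,0,0.012,0,0,0,1]]' >/dev/null; python3 -c "
from h import *
go([42,0,-35.5])"
python3 -m pendant '[[0,0,0.01,0,0,0,1]]' >/dev/null; python3 -c "
from h import *
go([42,0,-35.5])"
```

```text
now L [ 40.   -0.5 -33. ] d mm [-2.   0.5  2.5] share [-0.008   0.0021  0.0101] rot share [-0.001  -0.0014 -0.0006] F latch [-3.1  0.9 15.1] t 17.925 w 0.5
now L [ 40.3  -0.6 -33.3] d mm [-1.8  0.6  2.2] share [-0.007   0.0025  0.0089] rot share [-0.001  -0.0012 -0.0006] F latch [-7.9  1.9 23.1] t 18.05 w 0.5
now L [ 40.3  -0.6 -32.9] d mm [-1.8  0.6  2.6] share [-0.007   0.0026  0.0103] rot share [-0.001  -0.0011 -0.0006] F latch [-6.1  0.9 12.1] t 18.175 w 0.7
```

```bash
python3 -m pendant '[[0,0,-0.02,0,0,0,1],[0,0,-0.2,0,0,0,1],[0.12,0,-0.1,0,0,0,1],[0,0,0,0,0,0,1]]' >/dev/null; python3 -c "
from h import *
go([40,0,40])
c,l,t=bar('pics/w20.png')
for lo,hi in ((-7,7),(30,80)):
  for s0 in range(-60,60,3):
    i=(l[:,1]>lo)&(l[:,1]<hi)&(l[:,0]>s0)&(l[:,0]<=s0+3)&(l[:,2]>-20)&(l[:,2]<55)
    if i.sum()>3: print(s0,np.percentile(l[i,2],[5,50,95]).round(1),end='; ')
  print()
"
```

```text
now L [ 9.1  0.1 48. ] d mm [-30.9   0.1   7.7] share [-0.1237  0.0004  0.0309] rot share [-0.0009 -0.0016 -0.0006] F latch [ 0.2 -0.5  0.6] t 18.675 w 0.7
-57 [-9.9 -8.9 -7.9]; -54 [-8.2 -7.1 -5.9]; -51 [-8.  -7.1 -6. ]; -48 [-8.3 -7.2 -6. ]; -45 [-8.2 -7.2 -6.3]; -42 [-8.4 -7.3 -5.8]; -39 [-7.4 -1.3  1. ]; -36 [-0.3  2.9  5.1]; -33 [3.5 4.6 5.6]; -30 [3.6 5.  5.8]; -27 [-8.3 -7.4 -6.2]; -24 [-8.  -7.5 -6.5]; -21 [-16.3 -14.9 -13.6]; -18 [-18.5 -15.3 -14.1]; -15 [-16.6 -15.2 -13.8]; -12 [-14.9 -10.1  -8.9]; -9 [-10.7  -9.9  -8.8]; -6 [-10.7  -8.9   2.8]; -3 [-10.5   3.7   5.4]; 0 [3.4 4.7 5.7]; 3 [3.6 4.7 5.8]; 6 [3.8 4.7 5.6]; 9 [3.9 4.7 5.7]; 12 [3.6 4.7 5.6]; 15 [3.6 4.8 5.6]; 18 [3.7 4.7 5.7]; 21 [3.4 4.7 5.4]; 24 [3.4 4.7 5.7]; 27 [3.5 4.6 5.5]; 30 [3.8 4.8 6.1]; 33 [4.3 5.  6.1]; 36 [3.7 4.4 5.6]; 
-54 [-15.7 -14.7 -13.6]; -51 [-15.5 -14.5 -13.3]; -48 [-15.9 -14.7 -13.5]; -45 [-15.7 -14.5 -13.5]; -42 [-15.6 -14.6 -13.6]; -39 [-15.5 -14.5 -13.5]; -36 [-15.8 -14.6 -13.6]; -33 [-15.6 -14.5 -13.4]; -30 [-15.7 -14.4 -13.5]; -27 [-15.7 -14.8 -13.6]; -24 [-15.9 -14.7 -13.7]; -21 [-15.9 -14.8 -13.6]; -18 [-18.3 -15.3 -14. ]; -15 [-17.5 -15.2 -13.9]; -12 [-15.9 -14.9 -13.8]; -9 [-15.8 -14.8 -13.7]; -6 [-15.9 -14.8 -13.8]; -3 [-16.  -14.9 -13.6]; 0 [-15.9 -14.8 -13.7]; 3 [-16.  -14.9 -13.8]; 6 [-16.  -14.8 -13.7]; 9 [-15.7 -14.7 -13.9]; 12 [-15.6 -14.8 -13.7]; 15 [-15.7 -14.8 -13.7]; 18 [-15.9 -15.  -13.9]; 21 [-16.  -14.8 -13.6]; 24 [-16.  -14.8 -13.7]; 27 [-15.8 -14.7 -13.7]; 30 [-15.9 -14.7 -13.8]; 33 [-15.9 -14.8 -13.7]; 36 [-15.7 -14.8 -13.6]; 39 [-15.8 -14.7 -14. ]; 42 [-16.  -14.8 -13.8]; 45 [-15.8 -14.7 -13.8]; 48 [-15.9 -15.  -13.7]; 51 [-15.8 -14.8 -13.7]; 54 [-16.  -14.8 -13.7]; 57 [-15.8 -14.9 -13.9];
```

View pics/w20.png

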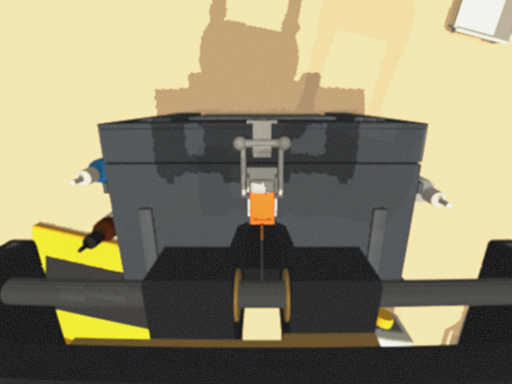

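The lever lies flat at z = 4.7 mm along its length, the bar is under the nose about 1.5–2 mm nearer than before, and the gripper is clear.

```bash
python3 -c "
from h import *
print(order.sign_off()); st()"
```

```text
the job is handed in; nothing more can be done
None
the job is handed in; nothing more can be done
```

The case is latched and the job is handed in, at about 18.7 s of the 64 s allowed. No verdict is reported.

**What I did**
- **Door:** I swung it up with shut fingers beside the keeper until it stopped on the seal; the push read about 9 N.
- **Loop:** I took it by its balls, passed the bar over the nose and set it on the keeper's foot. I drew it back until it stopped on the post, at about 10 N.
- **Lever:** I pressed it down over centre and flat. The highest reading was 23 N, against the stop.

**Last checks, in the wrist view before hand-in**
- **Lever:** its outer face is level at 4.4–5.0 mm above the pivot along the visible length, against 4.5 mm for flat and a limit of 6.2 mm. The outer end was hidden by the fingers.
- **Bar:** it stood at about x = -36.5 mm, under the nose and against the post; it was at -38 mm before the lever was pressed.
- **Door:** its top is level with the case. I inferred the draw onto the seal from the bar's 1.5 mm shift and did not measure the door edge or the loop tension directly.
- **Robot:** it touches nothing.
- **Other items:** I saw no sign that the bottles, dishes, plate or scissors moved, and the arm never came near them. I did not measure their positions at the end.

**What disagreed**
- **Fingertips:** they sit about 40 mm above the reported tool point. My first door push therefore passed over the door without touching it. I measured the offset in the camera views, confirmed it by touch and allowed for it after that.
- **Keeper:** it sits about 2.5 mm lower than its usual setting.

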